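# Clear the paste corner of the digitising bench

### The arm

A 6-joint arm with a two-finger parallel gripper is mounted at the origin on the work surface. World frame = base frame: x ahead of the robot, y to its left, z up, the work surface at z = 0. Lengths are in m, angles in rad, forces in N, time in s.
With the tool pointing down it reaches from about 0.3 to 1 m from the base axis. Payload 5.1 kg.
Tool frame: the origin (TCP) lies midway between the tips of the shut fingers; the grasp point (between the pads) lies r.tcp_to_grasp behind it (r.tcp_to_grasp is the distance from the TCP to the grasp point, in m); z points along the fingers, y is the line along which they close (so a half turn about z gives the same grasp; the last joint's range is limited). The gripper opens to 95 mm and grips with 3 to 60 N. Pads are 20 mm wide; open, the fingers measure 119 mm over their backs; the gripper's body (75 mm by 180 mm) begins 59 mm behind the grasp point.
Start: joints at [1.249, 0.124, 1.65, -0, 1.367, -0.083], TCP at [0.154, 0.632, 0.215] pointing down, gripper open.
Joint ranges: [-2.61, 2.61], [-1.02, 2.33], [0.03, 2.71], [-1.35, 4.49], [0.32, 2.68], [-2.91, 2.91]. Speed limits (rad/s): [2.57, 2.57, 3.14, 3.14, 3.14, 3.14].

### API

Orientations are given as a 3x3 rotation matrix whose columns are the frame's x, y, z axes.
In Python, from plant import r gives the robot as it stands.
- The arm moves only by the shell command python3 -m crank 'ROWS'. ROWS is JSON, a list of rows, each an object of numbers: "dx", "dy", "dz": the shift along the tool's x, y, z in cm; "turn": the turn about the tool's z in rad; "grip": the finger opening in cm, from 0 to 9.51. In form: [{"dx": .., "dy": .., "dz": .., "turn": .., "grip": ..}, ...]. A call has 1 to 20 rows; each row is the pose to reach, as a shift and turn from the pose commanded when the call began, along the tool's axes at that moment; what a row does not reach only later rows make up. A row lasts 1/8 s, in which the tool goes at most 62.5 mm and 10.7 degrees, less where a joint would pass 70% of its speed; a pose out of reach is approached as far as the arm can. A call with a gripper value outside its range is refused whole. The fingers move at their own pace and stop on an object; the grip force is fixed at half the most. Time passes only in rows, so rows that repeat a pose let the fingers close. It gives the time, the measured TCP pose, the force, the opening and the grip force at its end, in the units of the state.
- r.get_obs(): the state, without advancing time (a new reading comes with each control period).
- r.read_camera(name): name is "scene" or "side" or "wrist"; returns (picture, depth): 384x512x3 uint8, blue, green, red; 384x512 float32, m along the optical axis (not along the pixel's ray), 0 where there is no reading.
- r.camera_model(name): a dict with "fov_y" (degrees; the focal length in pixels is half the picture's height over the tangent of half this angle, whatever the lens; pixels are square), "cx", "cy" (the principal point, pixels), "extrinsics" (4x4, takes a point from camera to world coordinates); the wrist camera has in their place "tool_from_camera" (4x4, takes a point from camera to tool coordinates, whose origin is the TCP and whose axes are the flange's). Camera axes: x right, y up, looking along -z (the intrinsics and any distortion apply to the point x, -y, -z); pixel columns grow to the right and rows downward; lengths in m; the calibration is good to about 2 mm. The wrist camera is an equidistant fisheye: a pixel r from the principal point sees the ray r / f radians off the axis. A picture is of the moment at which its call begins: read the wrist's pose just before it. camera_model takes no time and is no camera call.
- r.close_job(): hands the job in; it is judged then, once.
The state is a dict: "time_s": time; "qpos": joint angles; "qvel": joint speeds; "joint_torque": joint torques, N m; "eef_pos": TCP position; "tool_rot": TCP orientation; "ft_force": force on the tool from outside, world axes, zero at the start; "ft_torque": the same for the moment, N m; "width": finger opening in m; "gripper_force": force on a finger pad.
Only numpy, scipy, OpenCV 4.12 (cv2) and the standard library are available. Lean on these libraries where they do the work, as an engineer would, in place of code of your own. Each camera call takes 0.05 s, during which the arm holds its last target. There are 200 camera calls.

### The job

Clear up the paste corner beside the scanner: first press the lamp's button to turn it off, then fold its arm away from over the cork mat, the light bar first, fully back onto the inner arm, and then the inner arm fully home with the bar still folded on it. Then nest all the paste pans that are there in one another in the middle of the cork mat, the largest at the bottom, each level and resting right down in the one below, with their handles fanned so that each clears the others and has at least 5 cm between its hold and the next one's. Leave the jar, the brass paperweight and the photo box where they are.

Things in the scene. Friction and masses are not known exactly. Their poses are not given: they have to be found in the camera images.
- mat_top (a point): Centre of the top face of the round cork mat (200 mm across, 6 mm thick, fixed flat on the bench) on which the pans are to be nested. z up.
- switch (a joint): Travel (m) of the lamp's black push button (26 mm across) on the lamp's white housing: 0 up, 0.006 fully down; springs back; 4 N presses it fully down. Pressing it well down once (past 0.004) turns the lamp off.
- switch_top (a point): Centre of the push button's top face, about 90 mm above the bench; press it straight down. The post of the lamp stands 82 mm away from it.
- shoulder (a point): Point on the lamp's upright hinge axis (the shoulder), 175 mm above the bench. The lamp stands on a fixed white housing 130 x 130 x 65 mm; its dark steel inner arm (160 mm from shoulder to elbow, 22 mm wide, 108 to 124 mm above the bench) swings level about this axis. The point's -x axis is the direction in which the inner arm lies when folded home.
- lamp_inner (a joint): Angle (rad) of the inner arm about the shoulder: 0 = folded home over the housing's front, against its stop; grows clockwise seen from above as it swings out over the bench, up to 1.9. Stays where it is left; 0.45 N m of friction.
- elbow_knob (a point): Upright round black knob, 24 mm across, on the elbow axis at the outer end of the inner arm; the point is on its axis 175 mm above the bench, where to hold it; knob top at 193 mm, top of the light bar below it at 144 mm. Moving it swings the inner arm.
- lamp_outer (a joint): Angle (rad) of the light bar relative to the inner arm about the elbow: 0 = folded back on top of the inner arm, pointing from elbow to shoulder, against its stop; grows clockwise seen from above as it opens, up to 2.7 (nearly straight). Stays where it is left; 0.2 N m of friction.
- tip_knob (a point): Upright round black knob, 24 mm across, near the free end of the aluminium light bar (150 x 36 x 16 mm, 128 to 144 mm above the bench), 115 mm from the elbow axis; the point is on its axis 175 mm above the bench, where to hold it; knob top at 189 mm. Moving it in an arc about the elbow folds the light bar.
- pan_a_centre (a point): Centre (half-way up, 26 mm above its underside) of the largest steel paste pan: round, 128 mm outside diameter at the rim, 52 mm high, wall 2.5 mm, floor 3 mm, up to 0.3 kg. z up; x points along its handle. None when the pan is absent.
- pan_a_grip (a point): Where to hold the handle of the largest pan, on the centreline of the black bar: 114 mm from the pan's axis and 74 mm above its underside. The bar is 14 mm wide and 12 mm high, level, straight out from the pan, from 80 to 146 mm from the axis, joined to the rim by a sloping strap that rises from it, so that the handle passes over the rims of larger pans. Same axes as the pan. None when the pan is absent.
- pan_b_centre (a point): Centre (half-way up, 26 mm above its underside) of the second largest steel paste pan: round, 104 mm outside diameter at the rim, 52 mm high, wall 2.5 mm, floor 3 mm, up to 0.3 kg. z up; x points along its handle. None when the pan is absent.
- pan_b_grip (a point): Where to hold the handle of the second largest pan, on the centreline of the black bar: 102 mm from the pan's axis and 74 mm above its underside. The bar is 14 mm wide and 12 mm high, level, straight out from the pan, from 68 to 134 mm from the axis, joined to the rim by a sloping strap that rises from it, so that the handle passes over the rims of larger pans. Same axes as the pan. None when the pan is absent.
- pan_c_centre (a point): Centre (half-way up, 26 mm above its underside) of the third largest steel paste pan: round, 82 mm outside diameter at the rim, 52 mm high, wall 2.5 mm, floor 3 mm, up to 0.3 kg. z up; x points along its handle. None when the pan is absent.
- pan_c_grip (a point): Where to hold the handle of the third largest pan, on the centreline of the black bar: 91 mm from the pan's axis and 74 mm above its underside. The bar is 14 mm wide and 12 mm high, level, straight out from the pan, from 57 to 123 mm from the axis, joined to the rim by a sloping strap that rises from it, so that the handle passes over the rims of larger pans. Same axes as the pan. None when the pan is absent.
- pan_d_centre (a point): Centre (half-way up, 26 mm above its underside) of the smallest steel paste pan: round, 60 mm outside diameter at the rim, 52 mm high, wall 2.5 mm, floor 3 mm, up to 0.3 kg. z up; x points along its handle. None when the pan is absent.
- pan_d_grip (a point): Where to hold the handle of the smallest pan, on the centreline of the black bar: 80 mm from the pan's axis and 74 mm above its underside. The bar is 14 mm wide and 12 mm high, level, straight out from the pan, from 46 to 112 mm from the axis, joined to the rim by a sloping strap that rises from it, so that the handle passes over the rims of larger pans. Same axes as the pan. None when the pan is absent.
- jar_centre (a point): Bystander: closed glass jar with white cap, 64 mm across, 90 mm high; point half-way up.
- weight_centre (a point): Bystander: brass paperweight, 60 mm across, 54 mm high; point half-way up.
- photobox_centre (a point): Bystander: flat cardboard photo box, 100 x 150 x 35 mm; point half-way up.
Mind the look-alikes: they are no part of the job. Leave any orange look-alike of the part that bears pan_c_centre alone.

How it is judged:
By the outcome, as a careful person would: the job done as asked, in the order asked, and still so for the second after the job is handed in, with the robot touching nothing.
Of pan_a, pan_b, pan_c, pan_d only 3 to 4 are there at a start; the rules pass over those that are not, and their reading is None.
At some moment in a run one of pan_a, pan_b, pan_c, pan_d may be knocked a few centimetres aside while the robot is not near it.
It also fails if it takes over 210 s, if anything falls off the work surface, if the arm or the gripper's body presses on something with over 40 N, if the wrist force passes 120 N, or if a joint passes its speed limit or range.

## Working session

There is one attempt and no reset: what is moved stays moved. The work goes in short steps, Python scripts to look and compute and a shell command to move; the robot and the scene stay as the last step left them, time stands still between calls to the robot, and variables do not carry over. Pictures are saved under pics/ and viewed, at most 14 in all, crops included, and the job is handed in when it is done.

```bash
ls; mkdir -p pics; cat > h.py <<'E'
import numpy as np, cv2
from plant import r
def shot(n):
    o=r.get_obs(); im,d=r.read_camera(n); m=r.camera_model(n)
    f=192/np.tan(np.radians(m['fov_y'])/2)
    if n=='wrist':
        T=np.eye(4);T[:3,:3]=o['tool_rot'];T[:3,3]=o['eef_pos'];E=T@np.array(m['tool_from_camera'])
    else: E=np.array(m['extrinsics'])
    return dict(n=n,im=im,d=d,f=f,cx=m['cx'],cy=m['cy'],E=E,m=m)
def ray(s,u,v):
    a=(np.asarray(u,float)-s['cx'])/s['f'];b=(np.asarray(v,float)-s['cy'])/s['f']
    if s['n']=='wrist':
        t=np.hypot(a,b)+1e-9;k=np.sin(t)/t;c=np.stack([a*k,-b*k,-np.cos(t)],-1)
    else: c=np.stack([a,-b,-np.ones_like(a)],-1)
    return s['E'][:3,3],c@s['E'][:3,:3].T,c
def onz(s,u,v,z):
    o,w,_=ray(s,u,v); return o+w*((z-o[2])/w[...,2])[...,None]
def pts(s):
    v,u=np.mgrid[:384,:512]; o,w,c=ray(s,u,v)
    return o+w*(s['d']/-c[...,2])[...,None]
E
python3 - <<'E'
from h import *
for n in('scene','side','wrist'):
    s=shot(n); cv2.imwrite(f'pics/{n}0.png',cv2.resize(s['im'],(768,576))); print(n,{k:v for k,v in s['m'].items() if 'ext' not in k},s['E'][:3,3].round(3), (s['d']>0).mean())
print(r.get_obs(), r.tcp_to_grasp)
E
```

```text
pics
scene {'fov_y': 53.99063378236884, 'cx': 252.34179243548814, 'cy': 186.59392610530483} [0.943 0.305 0.967] 0.996246337890625
side {'fov_y': 49.12647501616201, 'cx': 251.76606407612792, 'cy': 184.1723551720385} [ 0.278 -0.938  0.829] 0.9959869384765625
wrist {'fov_y': 65.70646984690485, 'cx': 257.1723866894089, 'cy': 190.2447956901642, 'tool_from_camera': array([[ 6.06076473e-04,  9.62934822e-01,  2.69733499e-01,
         7.63113938e-02],
       [ 9.99999816e-01, -5.87987458e-04, -1.47859883e-04,
         6.01193013e-04],
       [ 1.62204839e-05,  2.69733539e-01, -9.62935002e-01,
        -1.70107720e-01],
       [ 0.00000000e+00,  0.00000000e+00,  0.00000000e+00,
         1.00000000e+00]])} [0.08  0.65  0.384] 0.9915568033854166
{'time_s': 0.15, 'qpos': array([ 1.24937946e+00,  1.24383010e-01,  1.65134275e+00,  2.36169980e-05,
        1.36750989e+00, -8.26303658e-02]), 'qvel': array([ 0.00143168, -0.00108705, -0.00501934, -0.0007319 , -0.00158969,
       -0.00067897]), 'joint_torque': array([ 5.36919833e-04, -4.18193972e+01, -3.60471833e+01,  7.74630136e-02,
        4.69870528e-02, -9.60609691e-05]), 'eef_pos': array([0.15362423, 0.63107516, 0.21366187]), 'tool_rot': array([[-9.71624536e-01,  2.36527944e-01, -5.40988402e-04],
       [ 2.36528510e-01,  9.71623310e-01, -1.55155326e-03],
       [ 1.58651237e-04, -1.63548640e-03, -9.99998650e-01]]), 'ft_force': array([ 1.22598927,  0.02585599, -0.71205625]), 'ft_torque': array([ 0.0091478 , -0.02337528, -0.00130684]), 'gripper_force': 0.0, 'width': 0.09464490236671794} 0.0188
```

View pics/scene0.png

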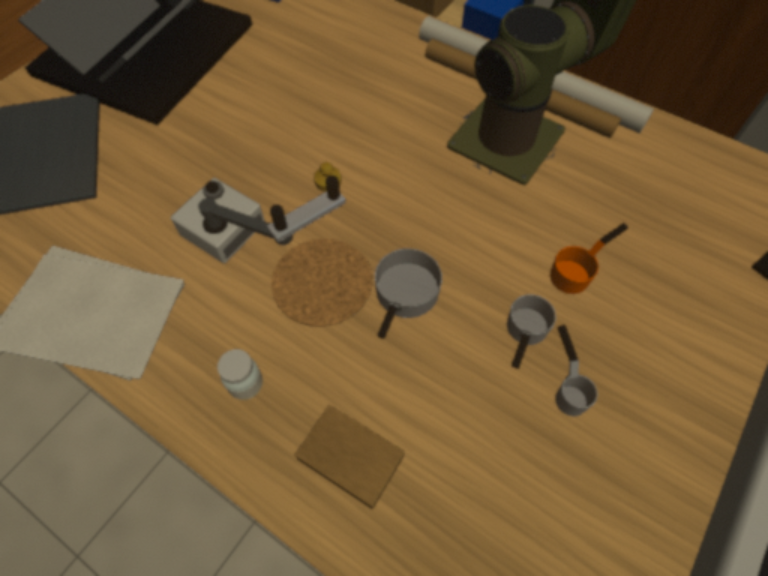

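View pics/side0.png

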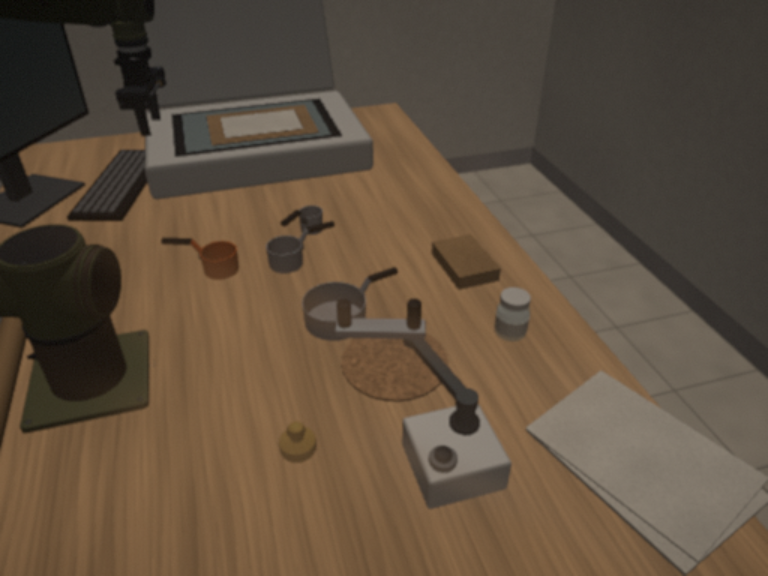

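The scene view (768-wide picture) shows:
- the lamp housing at (217,217), the elbow knob at (279,217) and the tip knob at (333,187)
- the mat at (322,281)
- the large pan at (408,282), the middle pan at (531,319) and the small pan at (576,395)
- the orange look-alike at (575,268)

That makes three pans. Next I'll measure from the depth of both cameras.

```bash
cat > m.py <<'E'
from h import *
from scipy.optimize import least_squares
def circ(p):
    f=lambda q:np.hypot(p[:,0]-q[0],p[:,1]-q[1])-q[2]
    return least_squares(f,[*p.mean(0)[:2],.05],loss='soft_l1',f_scale=.001).x
def cloud(names=('scene','side')):
    P=[];C=[]
    for n in names:
        s=shot(n); P.append(pts(s)[s['d']>0]); C.append(s['im'][s['d']>0])
    return np.concatenate(P),np.concatenate(C).astype(int)
def topview(P,C,x0,x1,y0,y1,sc=1000):
    o=np.argsort(P[:,2]); P=P[o];C=C[o]
    im=np.zeros((int((x1-x0)*sc),int((y1-y0)*sc),3),np.uint8)
    k=(P[:,0]>x0)&(P[:,0]<x1-2e-3)&(P[:,1]>y0)&(P[:,1]<y1-2e-3)
    im[((P[k,0]-x0)*sc).astype(int),((P[k,1]-y0)*sc).astype(int)]=C[k]
    return im
E
python3 - <<'E'
from m import *
from scipy.ndimage import label
P,C=cloud(('scene','side'))
np.savez('c.npz',P=P,C=C)
k=(P[:,0]>.2)&(P[:,0]<.9)&(P[:,1]>-.5)&(P[:,1]<.4)&(P[:,2]>.012)&(P[:,2]<.25)
Q=P[k];D=C[k]
g=np.zeros((175,225),int); ij=np.c_[(Q[:,0]-.2)/.004,(Q[:,1]+.5)/.004].astype(int)
g[ij[:,0],ij[:,1]]=1
L,n=label(g,np.ones((3,3)))
l=L[ij[:,0],ij[:,1]]
for i in range(1,n+1):
    q=Q[l==i]
    if len(q)>60: print(i,len(q),q.mean(0).round(3),q.min(0).round(3),q.max(0).round(3),D[l==i].mean(0).round(0))
im=topview(P,C,.2,.8,-.45,.35); cv2.imwrite('pics/top.png',im)
E
```

```text
1 1064 [0.254 0.282 0.037] [0.2   0.235 0.012] [0.303 0.323 0.082] [17. 49. 91.]
2 638 [ 0.335 -0.271  0.029] [ 0.305 -0.298  0.012] [ 0.365 -0.231  0.056] [ 42.  81. 105.]
3 1770 [0.437 0.298 0.047] [0.362 0.213 0.012] [0.526 0.4   0.086] [47. 57. 66.]
4 1655 [0.478 0.04  0.041] [ 0.401 -0.036  0.012] [0.609 0.097 0.083] [53. 63. 73.]
5 8227 [ 0.549 -0.316  0.09 ] [ 0.426 -0.438  0.012] [ 0.628 -0.128  0.196] [77. 87. 96.]
9 4694 [ 0.821 -0.392  0.014] [ 0.701 -0.5    0.012] [ 0.9   -0.257  0.02 ] [112. 132. 142.]
10 3637 [0.79  0.13  0.034] [0.734 0.049 0.012] [0.843 0.209 0.041] [ 43.  78. 103.]
11 1379 [ 0.789 -0.103  0.066] [ 0.756 -0.14   0.012] [ 0.823 -0.067  0.095] [ 93. 107. 114.]
```

View pics/top.png

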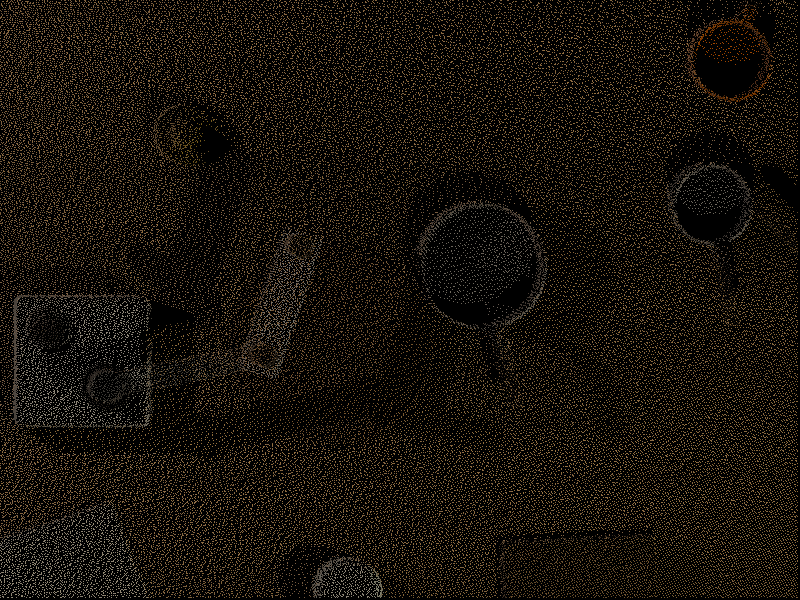

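The top view from depth (1 px = 1 mm) shows:
- the housing at rows 295-425
- the post at (108,385), the button at (48,332), the elbow at (260,353) and the tip at (299,245)
- pan a at (482,265), pan c (about 82 mm) at (710,203) and the look-alike at (730,60)

Next I'll fit positions, one camera at a time.

```bash
cat > fit.py <<'E'
from m import *
def box(P,c,rad,z0,z1): return P[(np.hypot(P[:,0]-c[0],P[:,1]-c[1])<rad)&(P[:,2]>z0)&(P[:,2]<z1)]
def knob(P,c,z0=.15):
    q=box(P,c,.022,z0,.2); return q
def pan(P,C,c,R):
    q=box(P,c,R+.02,.044,.056); x=circ(q) if len(q)>20 else None
    h=(np.hypot(P[:,0]-c[0],P[:,1]-c[1])<R+.09)&(np.hypot(P[:,0]-c[0],P[:,1]-c[1])>R+.014)&(P[:,2]>.066)&(P[:,2]<.1)
    b=P[h]; 
    if x is not None and len(b)>5:
        m=b.mean(0); ang=np.arctan2(m[1]-x[1],m[0]-x[0]); return x.round(4),len(q),'handle ang',ang.round(3),b[:,2].max().round(4),m.round(3),len(b)
    return x,len(q)
E
python3 - <<'E'
from fit import *
for n in ('scene','side'):
    P,C=cloud((n,)); print(n)
    for nm,c in (('elbow',(.553,-.19)),('tip',(.445,-.151))):
        q=knob(P,c); t=q[q[:,2]>.180]
        print(nm,len(q),circ(q).round(4),q[:,2].max().round(4),q.mean(0).round(4),t.mean(0).round(4))
    q=box(P,(.585,-.342),.03,.13,.2);print('post',circ(q).round(4),q[:,2].max().round(3))
    q=box(P,(.533,-.40),.03,.078,.12);print('button',len(q),q.mean(0).round(4),circ(q).round(4),q[:,2].max().round(3))
    q=P[(P[:,0]>.48)&(P[:,0]<.64)&(P[:,1]>-.45)&(P[:,1]<-.28)&(P[:,2]>.06)&(P[:,2]<.068)]; 
    import cv2; print('housing',cv2.minAreaRect((q[:,:2]*1000).astype(np.float32)))
    for nm,c,R in(('a',(.465,.032),.064),('c',(.404,.26),.041),('d',(.49,.35),.03)): print(nm,pan(P,C,c,R))
    k=(np.hypot(P[:,0]-.495,P[:,1]-.33)<.11)&(P[:,2]>.02)&(P[:,1]>.305); q=P[k]; print('dreg',q.mean(0).round(3),q.min(0).round(3),q.max(0).round(3))
    s=None
    # mat: cork by height
    k=(P[:,2]>.0035)&(P[:,2]<.0085)&(P[:,0]>.42)&(P[:,0]<.72)&(P[:,1]>-.25)&(P[:,1]<.05); q=P[k]; print('mat',len(q),q.mean(0).round(3),cv2.minEnclosingCircle((q[:,:2]*1000).astype(np.float32)))
    b=(np.abs(P[:,0]-.65)<.05)&(np.abs(P[:,1]-.1)<.1); print('bench z',np.median(P[b][:,2]).round(4))
E
```

```text
scene
elbow 143 [ 0.5561 -0.1836  0.0099] 0.1964 [ 0.5586 -0.1807  0.1798] [ 0.557  -0.1825  0.1906]
tip 128 [ 0.4474 -0.1473  0.0099] 0.1916 [ 0.4504 -0.1446  0.1759] [ 0.4482 -0.1462  0.1882]
post [ 0.5896 -0.3539  0.004 ] 0.131
button 79 [ 0.5305 -0.3961  0.084 ] [ 0.5296 -0.3978  0.0109] 0.092
housing ((562.7072143554688, -366.36676025390625), (131.3971710205078, 131.32345581054688), 89.03182983398438)
a (array([0.4662, 0.034 , 0.0623]), 213, 'handle ang', np.float64(0.239), np.float64(0.0844), array([0.576, 0.061, 0.079]), 137)
c (array([0.4051, 0.263 , 0.0395]), 164, 'handle ang', np.float64(0.709), np.float64(0.0837), array([0.465, 0.315, 0.079]), 318)
d (array([0.4922, 0.3929, 0.0283]), 65, 'handle ang', np.float64(-1.834), np.float64(0.0837), array([0.467, 0.3  , 0.079]), 245)
dreg [0.472 0.375 0.054] [0.408 0.311 0.02 ] [0.522 0.422 0.083]
mat 3123 [ 0.544 -0.101  0.006] ((563.7318725585938, -97.82413482666016), 205.09005737304688)
bench z 0.0004
side
elbow 173 [ 0.5537 -0.19    0.01  ] 0.1941 [ 0.5521 -0.1944  0.176 ] [ 0.5529 -0.1921  0.189 ]
tip 155 [ 0.4448 -0.1533  0.01  ] 0.1895 [ 0.4437 -0.1581  0.1739] [ 0.4442 -0.1551  0.1858]m.py:5: RuntimeWarning: Mean of empty slice.
  return least_squares(f,[*p.mean(0)[:2],.05],loss='soft_l1',f_scale=.001).x
  ret = um.true_divide(
Traceback (most recent call last):
  File "m.py", line 5, in circ
    return least_squares(f,[*p.mean(0)[:2],.05],loss='soft_l1',f_scale=.001).x
           ~~~~~~~~~~~~~^^^^^^^^^^^^^^^^^^^^^^^^^^^^^^^^^^^^^^^^^^^^^^^^^^^^
ValueError: Initial guess is outside of provided bounds
```

```bash
cat > go.py <<'E'
# prints the rows' numbers for a wanted TCP position and tool-y yaw (deg)
from h import *
import sys
def go(x,y,z,yaw=None):
    o=r.get_obs(); R=o['tool_rot']; d=R.T@(np.array([x,y,z])-o['eef_pos'])*100
    y0=np.degrees(np.arctan2(R[1,1],R[0,1])); t=0 if yaw is None else -((yaw-y0+90)%180-90)
    print('now',o['eef_pos'].round(4),'yaw',y0.round(1),'q6',o['qpos'][5].round(2),'-> dx %.2f dy %.2f dz %.2f turn %.3f'%(*d,np.radians(t)))
if __name__=='__main__': go(*map(float,sys.argv[1:]))
E
python3 - <<'E'
from fit import *
from go import go
for n in ('scene','side'):
    P,C=cloud((n,)); print(n)
    q=box(P,(.585,-.342),.028,.126,.25);print('post',circ(q).round(4),q[:,2].max().round(3),q.mean(0).round(4))
    q=box(P,(.531,-.398),.03,.086,.12);print('button',len(q),q.mean(0).round(4),q[:,2].max().round(3))
    V=C.max(1)
    for nm,c,R in(('a',(.466,.033),.064),('c',(.405,.262),.041),('d',(.492,.393),.03)):
        q=box(P,c,R+.01,.047,.055)
        h=(np.hypot(P[:,0]-c[0],P[:,1]-c[1])<R+.09)&(P[:,2]>.068)&(P[:,2]<.09)&(V<60); b=P[h]
        print(nm,len(q),circ(q).round(4) if len(q)>9 else 0,'handle',len(b),b.mean(0).round(4),b.min(0).round(3),b.max(0).round(3))
go(.531,-.398,.14,-45)
E
```

```text
scene
post [ 0.5883 -0.3424  0.0125] 0.13 [ 0.588  -0.3406  0.1272]
button 32 [ 0.5292 -0.3986  0.0876] 0.091
a 164 [0.4662 0.0338 0.0621] handle 96 [0.5755 0.0606 0.0797] [0.545 0.046 0.073] [0.609 0.072 0.084]
c 123 [0.4051 0.2629 0.0395] handle 213 [0.4658 0.3076 0.0799] [0.413 0.266 0.075] [0.525 0.361 0.084]
d 110 [0.492  0.3929 0.0283] handle 191 [0.465  0.3118 0.0798] [0.413 0.273 0.075] [0.525 0.361 0.084]
side
post [ 0.584  -0.3457  0.0129] 0.128 [ 0.5857 -0.3485  0.1266]
button 42 [ 0.5269 -0.4039  0.0868] 0.088
a 130 [0.4641 0.0284 0.0624] handle 66 [0.5721 0.0519 0.0765] [0.542 0.039 0.07 ] [0.602 0.066 0.08 ]
c 64 [0.4026 0.2574 0.0396] handle 116 [0.4655 0.2952 0.0754] [0.411 0.261 0.068] [0.519 0.356 0.081]
d 30 [0.4884 0.3878 0.0282] handle 62 [0.4486 0.3185 0.0759] [0.411 0.274 0.068] [0.516 0.356 0.08 ]
now [0.1538 0.6315 0.2145] yaw 76.3 q6 -0.08 -> dx -61.01 dy -91.10 dz 7.47 turn -1.024
```

```bash
python3 -m crank '[{"dz":-9,"grip":0},{"dz":-9,"grip":0},{"dx":-60.7,"dy":-91.2,"dz":-9,"turn":2.11,"grip":0},{"dx":-60.7,"dy":-91.2,"dz":-9,"turn":2.11,"grip":0},{"dx":-60.7,"dy":-91.2,"dz":-9,"turn":2.11,"grip":0},{"dx":-60.7,"dy":-91.2,"dz":-9,"turn":2.11,"grip":0},{"dx":-60.7,"dy":-91.2,"dz":-9,"turn":2.11,"grip":0},{"dx":-60.7,"dy":-91.2,"dz":-9,"turn":2.11,"grip":0},{"dx":-60.7,"dy":-91.2,"dz":-9,"turn":2.11,"grip":0},{"dx":-60.7,"dy":-91.2,"dz":-9,"turn":2.11,"grip":0},{"dx":-60.7,"dy":-91.2,"dz":-9,"turn":2.11,"grip":0},{"dx":-60.7,"dy":-91.2,"dz":-9,"turn":2.11,"grip":0},{"dx":-60.7,"dy":-91.2,"dz":-9,"turn":2.11,"grip":0},{"dx":-60.7,"dy":-91.2,"dz":-9,"turn":2.11,"grip":0},{"dx":-60.7,"dy":-91.2,"dz":-9,"turn":2.11,"grip":0},{"dx":-60.7,"dy":-91.2,"dz":-9,"turn":2.11,"grip":0},{"dx":-60.7,"dy":-91.2,"dz":-9,"turn":2.11,"grip":0},{"dx":-60.7,"dy":-91.2,"dz":-9,"turn":2.11,"grip":0}]'; python3 go.py .528 -.401 .30 -45
```

```text
now [0.1538 0.6315 0.2145] yaw 76.3 q6 -0.08 -> dx -60.79 dy -91.47 dz -8.53 turn -1.024invalid input
```

```bash
python3 -m crank '[{"dx":0,"dy":0,"dz":-9,"turn":0,"grip":0},{"dx":0,"dy":0,"dz":-9,"turn":0,"grip":0}]'; echo rc $?;  python3 go.py .528 -.401 .30 -45
```

```text
time_s: 0.7
eef_pos: [0.1541, 0.6325, 0.3087]
tool_rot: [[-0.972, 0.236, 0.002], [0.236, 0.972, 0.005], [-0.0, 0.005, -1.0]]
ft_force: [0.4, 1.1, 0.2]
width: 0.0798
gripper_force: 0.0
rc 0
now [0.1541 0.6325 0.3087] yaw 76.3 q6 -0.08 -> dx -60.78 dy -91.58 dz 0.45 turn -1.024
```

All keys are needed in every row.

```bash
python3 -m crank '[{"dx":-60.8,"dy":-91.5,"dz":0,"turn":2.11,"grip":0},{"dx":-60.8,"dy":-91.5,"dz":0,"turn":2.11,"grip":0},{"dx":-60.8,"dy":-91.5,"dz":0,"turn":2.11,"grip":0},{"dx":-60.8,"dy":-91.5,"dz":0,"turn":2.11,"grip":0},{"dx":-60.8,"dy":-91.5,"dz":0,"turn":2.11,"grip":0},{"dx":-60.8,"dy":-91.5,"dz":0,"turn":2.11,"grip":0},{"dx":-60.8,"dy":-91.5,"dz":0,"turn":2.11,"grip":0},{"dx":-60.8,"dy":-91.5,"dz":0,"turn":2.11,"grip":0},{"dx":-60.8,"dy":-91.5,"dz":0,"turn":2.11,"grip":0},{"dx":-60.8,"dy":-91.5,"dz":0,"turn":2.11,"grip":0},{"dx":-60.8,"dy":-91.5,"dz":0,"turn":2.11,"grip":0},{"dx":-60.8,"dy":-91.5,"dz":0,"turn":2.11,"grip":0},{"dx":-60.8,"dy":-91.5,"dz":0,"turn":2.11,"grip":0},{"dx":-60.8,"dy":-91.5,"dz":0,"turn":2.11,"grip":0},{"dx":-60.8,"dy":-91.5,"dz":0,"turn":2.11,"grip":0},{"dx":-60.8,"dy":-91.5,"dz":0,"turn":2.11,"grip":0},{"dx":-60.8,"dy":-91.5,"dz":0,"turn":2.11,"grip":0},{"dx":-60.8,"dy":-91.5,"dz":0,"turn":2.11,"grip":0},{"dx":-60.8,"dy":-91.5,"dz":0,"turn":2.11,"grip":0},{"dx":-60.8,"dy":-91.5,"dz":0,"turn":2.11,"grip":0}]'; python3 go.py .528 -.401 .13 -45
python3 - <<'E'
from h import *
s=shot('wrist'); cv2.imwrite('pics/w1.png',s['im'])
P=pts(s); k=(s['d']>0)&(P[...,2]>.083)&(P[...,2]<.097)&(np.hypot(P[...,0]-.528,P[...,1]+.401)<.03)
print(k.sum(),P[k].mean(0).round(4)); v,u=np.nonzero(k); print(u.mean(),v.mean())
E
```

```text
time_s: 3.2
eef_pos: [0.528, -0.4007, 0.3046]
tool_rot: [[0.702, 0.712, -0.0], [0.712, -0.702, 0.001], [0.0, -0.001, -1.0]]
ft_force: [0.3, 0.1, -0.6]
width: 0.0008
gripper_force: 0.0
now [ 0.528  -0.4007  0.3046] yaw -44.6 q6 0.05 -> dx -0.02 dy 0.03 dz 17.46 turn 0.008
282 [ 0.5297 -0.4002  0.0868]
258.39716312056737 165.52482269503545
```

View pics/w1.png

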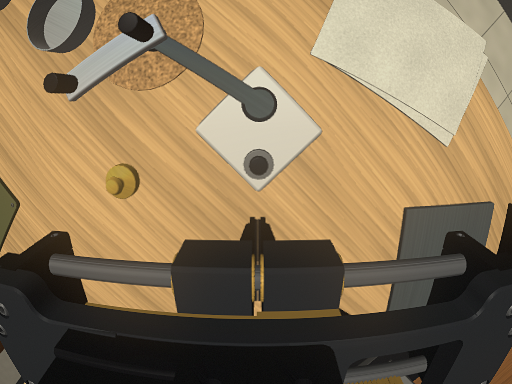

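The wrist view shows the button at (258,164), the post at (259,103), and the knobs at (136,27) and (61,84). I'll press straight down in small steps.

```bash
python3 -m crank '[{"dx":0,"dy":0.1,"dz":6,"turn":0,"grip":0},{"dx":0.1,"dy":0.1,"dz":12,"turn":0,"grip":0},{"dx":0.1,"dy":0.1,"dz":18,"turn":0,"grip":0},{"dx":0.1,"dy":0.1,"dz":20.8,"turn":0,"grip":0},{"dx":0.1,"dy":0.1,"dz":21.2,"turn":0,"grip":0},{"dx":0.1,"dy":0.1,"dz":21.5,"turn":0,"grip":0},{"dx":0.1,"dy":0.1,"dz":21.8,"turn":0,"grip":0},{"dx":0.1,"dy":0.1,"dz":21.8,"turn":0,"grip":0}]'
```

```text
time_s: 4.25
eef_pos: [0.5301, -0.4018, 0.0881]
tool_rot: [[0.702, 0.712, 0.002], [0.712, -0.702, -0.001], [0.0, 0.002, -1.0]]
ft_force: [0.3, 0.6, -0.2]
width: 0.0004
gripper_force: 0.0
```

```bash
python3 -m crank '[{"dx":0,"dy":0,"dz":0.2,"turn":0,"grip":0},{"dx":0,"dy":0,"dz":0.35,"turn":0,"grip":0},{"dx":0,"dy":0,"dz":0.35,"turn":0,"grip":0}]'; python3 -m crank '[{"dx":0,"dy":0,"dz":0.15,"turn":0,"grip":0},{"dx":0,"dy":0,"dz":0.25,"turn":0,"grip":0},{"dx":0,"dy":0,"dz":0.25,"turn":0,"grip":0}]'
```

```text
time_s: 4.62
eef_pos: [0.5301, -0.4019, 0.0839]
tool_rot: [[0.702, 0.712, 0.002], [0.712, -0.702, -0.001], [0.0, 0.002, -1.0]]
ft_force: [2.1, -1.1, 2.3]
width: 0.0004
gripper_force: 1.3
time_s: 5.0
eef_pos: [0.5301, -0.4018, 0.0813]
tool_rot: [[0.702, 0.712, 0.002], [0.712, -0.702, -0.001], [0.0, 0.002, -1.0]]
ft_force: [2.1, -1.6, 2.9]
width: 0.0006
gripper_force: 1.9
```

```bash
python3 -m crank '[{"dx":0,"dy":0,"dz":0.15,"turn":0,"grip":0},{"dx":0,"dy":0,"dz":0.25,"turn":0,"grip":0},{"dx":0,"dy":0,"dz":0.25,"turn":0,"grip":0}]'; python3 -m crank '[{"dx":0,"dy":0,"dz":0.1,"turn":0,"grip":0},{"dx":0,"dy":0,"dz":0.1,"turn":0,"grip":0}]'
```

```text
time_s: 5.38
eef_pos: [0.5302, -0.4019, 0.0811]
tool_rot: [[0.702, 0.712, 0.001], [0.712, -0.702, -0.001], [-0.0, 0.002, -1.0]]
ft_force: [-1.1, 0.9, 12.3]
width: 0.0003
gripper_force: 6.7
time_s: 5.62
eef_pos: [0.5302, -0.4019, 0.081]
tool_rot: [[0.702, 0.712, 0.001], [0.712, -0.702, -0.001], [-0.0, 0.002, -1.0]]
ft_force: [-2.9, 2.3, 16.9]
width: 0.0005
gripper_force: 8.5
```

```bash
python3 -m crank '[{"dx":0,"dy":0,"dz":-6,"turn":0,"grip":0},{"dx":0,"dy":0,"dz":-12,"turn":0,"grip":0},{"dx":0,"dy":0,"dz":-18,"turn":0,"grip":0},{"dx":0,"dy":0,"dz":-23,"turn":0,"grip":3},{"dx":0,"dy":0,"dz":-23,"turn":0,"grip":4}]';python3 go.py .446 -.1505 .31 -109
```

```text
time_s: 6.25
eef_pos: [0.5303, -0.4021, 0.3124]
tool_rot: [[0.702, 0.712, 0.005], [0.712, -0.702, -0.005], [0.0, 0.007, -1.0]]
ft_force: [-0.1, 0.2, 0.7]
width: 0.0151
gripper_force: 0.0
now [ 0.5303 -0.4021  0.3124] yaw -44.6 q6 0.05 -> dx 12.00 dy -23.67 dz 0.08 turn 1.124
```

```bash
python3 -m crank '[{"dx":12,"dy":-23.7,"dz":0,"turn":1.12,"grip":4},{"dx":12,"dy":-23.7,"dz":0,"turn":1.12,"grip":4},{"dx":12,"dy":-23.7,"dz":0,"turn":1.12,"grip":4},{"dx":12,"dy":-23.7,"dz":0,"turn":1.12,"grip":4},{"dx":12,"dy":-23.7,"dz":0,"turn":1.12,"grip":4},{"dx":12,"dy":-23.7,"dz":0,"turn":1.12,"grip":4},{"dx":12,"dy":-23.7,"dz":0,"turn":1.12,"grip":4},{"dx":12,"dy":-23.7,"dz":0,"turn":1.12,"grip":4},{"dx":12,"dy":-23.7,"dz":0,"turn":1.12,"grip":4}]'
python3 - <<'E'
from fit import *
s=shot('wrist'); cv2.imwrite('pics/w2.png',s['im'])
P=pts(s)[s['d']>0]
for c in((.446,-.1505),(.5545,-.187)):
    q=box(P,c,.02,.178,.2); print(len(q),q.mean(0).round(4),circ(q).round(4),((q.max(0)+q.min(0))/2).round(4),q.max(0).round(4))
q=box(P,(.586,-.344),.03,.126,.2);print('post',circ(q).round(4),((q.max(0)+q.min(0))/2).round(4))
E
python3 go.py .446 -.1505 .156 -109
```

```text
time_s: 7.38
eef_pos: [0.4447, -0.1497, 0.3064]
tool_rot: [[0.947, -0.321, -0.001], [-0.321, -0.947, 0.001], [-0.001, -0.0, -1.0]]
ft_force: [-0.4, -0.9, 0.4]
width: 0.0402
gripper_force: 0.0
451 [ 0.4478 -0.1497  0.1885] [ 0.4478 -0.1497  0.0085] [ 0.4469 -0.1494  0.1845] [ 0.4584 -0.1378  0.1908]
490 [ 0.5552 -0.1853  0.1925] [ 0.5552 -0.1853  0.0084] [ 0.5556 -0.1854  0.1867] [ 0.5673 -0.1736  0.1952]
post [ 0.588  -0.3423  0.0121] [ 0.5874 -0.3428  0.1271]
now [ 0.4448 -0.1497  0.3067] yaw -108.7 q6 1.46 -> dx 0.16 dy 0.04 dz 15.07 turn 0.005
```

View pics/w2.png

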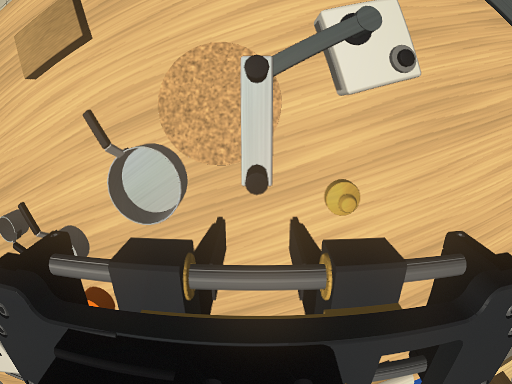

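The wrist view shows the tip knob at (256,180), the elbow knob at (256,68), the post at (367,20) and the mat to the left. The knob lies between the open fingers, so I'll descend and grip it.

```bash
python3 -m crank '[{"dx":0.3,"dy":-0.1,"dz":5,"turn":0,"grip":4},{"dx":0.3,"dy":-0.1,"dz":10,"turn":0,"grip":4},{"dx":0.3,"dy":-0.1,"dz":13,"turn":0,"grip":4},{"dx":0.3,"dy":-0.1,"dz":15,"turn":0,"grip":4},{"dx":0.3,"dy":-0.1,"dz":15,"turn":0,"grip":2.8},{"dx":0.3,"dy":-0.1,"dz":15,"turn":0,"grip":1.5},{"dx":0.3,"dy":-0.1,"dz":15,"turn":0,"grip":1},{"dx":0.3,"dy":-0.1,"dz":15,"turn":0,"grip":1},{"dx":0.3,"dy":-0.1,"dz":15,"turn":0,"grip":1}]'
cat > arc.py <<'E'
# arc.py cx cy dirs... : row numbers for the held knob to follow an arc about (cx,cy), CCW by the given degrees
from h import *
import sys
a=list(map(float,sys.argv[1:])); o=r.get_obs(); R=o['tool_rot']; p=o['eef_pos']; c=np.array(a[:2]); d=p[:2]-c
print(p.round(4),'r',np.hypot(*d).round(4),'dir',np.degrees(np.arctan2(d[1],d[0])).round(1),'q6',o['qpos'][5].round(2))
rad=a[2]
u=d/np.hypot(*d)*rad
for t in a[3:]:
    t=np.radians(t);q=c+np.array([[np.cos(t),-np.sin(t)],[np.sin(t),np.cos(t)]])@u
    s=R.T@np.array([*(q-p[:2]),0])*100; print('%.0f: dx %.2f dy %.2f turn %.3f'%(np.degrees(t),s[0],s[1],-t))
E
python3 arc.py .5555 -.1855 .1145 8 16 24 32 40 48 56 64 72 80 88 96 104 110
```

```text
time_s: 8.55
eef_pos: [0.4488, -0.15, 0.1583]
tool_rot: [[0.947, -0.321, 0.002], [-0.321, -0.947, -0.001], [0.002, 0.001, -1.0]]
ft_force: [0.3, -1.2, 2.8]
width: 0.0236
gripper_force: 30.0
[ 0.4488 -0.15    0.1583] r 0.1125 dir 161.6 q6 1.46
8: dx -0.08 dy 1.59 turn -0.140
16: dx 0.26 dy 3.15 turn -0.279
24: dx 0.82 dy 4.65 turn -0.419
32: dx 1.58 dy 6.06 turn -0.559
40: dx 2.52 dy 7.35 turn -0.698
48: dx 3.64 dy 8.49 turn -0.838
56: dx 4.90 dy 9.46 turn -0.977
64: dx 6.29 dy 10.25 turn -1.117
72: dx 7.78 dy 10.84 turn -1.257
80: dx 9.33 dy 11.22 turn -1.396
88: dx 10.92 dy 11.38 turn -1.536
96: dx 12.51 dy 11.31 turn -1.676
104: dx 14.08 dy 11.03 turn -1.815
110: dx 15.23 dy 10.67 turn -1.920
```

```bash
python3 -m crank '[{"dx":0.05,"dy":0.8,"dz":0,"turn":-0.07,"grip":1},{"dx":0.1,"dy":1.6,"dz":0,"turn":-0.14,"grip":1},{"dx":0.3,"dy":2.35,"dz":0,"turn":-0.21,"grip":1},{"dx":0.4,"dy":3.1,"dz":0,"turn":-0.28,"grip":1},{"dx":0.4,"dy":3.1,"dz":0,"turn":-0.28,"grip":1}]'; python3 arc.py .5555 -.1855 .1137 8 16 24 32 40 48 56 64 72 80 88 96
```

```text
time_s: 9.18
eef_pos: [0.4426, -0.1809, 0.1583]
tool_rot: [[0.999, -0.049, 0.002], [-0.049, -0.999, -0.001], [0.002, 0.001, -1.0]]
ft_force: [0.8, -2.0, 3.3]
width: 0.0232
gripper_force: 30.0
[ 0.4426 -0.1809  0.1583] r 0.113 dir 177.7 q6 1.12
8: dx 0.06 dy 1.58 turn -0.140
16: dx 0.40 dy 3.13 turn -0.279
24: dx 0.95 dy 4.62 turn -0.419
32: dx 1.71 dy 6.01 turn -0.559
40: dx 2.65 dy 7.29 turn -0.698
48: dx 3.76 dy 8.42 turn -0.838
56: dx 5.02 dy 9.39 turn -0.977
64: dx 6.40 dy 10.17 turn -1.117
72: dx 7.88 dy 10.75 turn -1.257
80: dx 9.42 dy 11.12 turn -1.396
88: dx 11.00 dy 11.27 turn -1.536
96: dx 12.58 dy 11.21 turn -1.676
```

```bash
python3 -m crank '[{"dx":0.1,"dy":1.6,"dz":0,"turn":-0.14,"grip":1},{"dx":0.4,"dy":3.15,"dz":0,"turn":-0.28,"grip":1},{"dx":0.95,"dy":4.6,"dz":0,"turn":-0.42,"grip":1},{"dx":1.7,"dy":6.0,"dz":0,"turn":-0.56,"grip":1},{"dx":2.65,"dy":7.3,"dz":0,"turn":-0.70,"grip":1},{"dx":3.75,"dy":8.4,"dz":0,"turn":-0.84,"grip":1},{"dx":5.0,"dy":9.4,"dz":0,"turn":-0.98,"grip":1},{"dx":6.4,"dy":10.2,"dz":0,"turn":-1.12,"grip":1},{"dx":7.9,"dy":10.75,"dz":0,"turn":-1.26,"grip":1},{"dx":9.4,"dy":11.1,"dz":0,"turn":-1.40,"grip":1},{"dx":11.0,"dy":11.25,"dz":0,"turn":-1.54,"grip":1},{"dx":11.0,"dy":11.25,"dz":0,"turn":-1.54,"grip":1}]'; python3 arc.py .5555 -.1855 .1137 4 8 12 14 16 18 20 22
```

```text
time_s: 10.68
eef_pos: [0.5475, -0.2994, 0.1584]
tool_rot: [[0.079, 0.997, 0.001], [0.997, -0.079, -0.004], [-0.004, 0.002, -1.0]]
ft_force: [-0.3, -6.7, 2.3]
width: 0.0235
gripper_force: 30.0
[ 0.5475 -0.2994  0.1584] r 0.1142 dir -94.0 q6 -0.51
4: dx 0.08 dy 0.79 turn -0.070
8: dx 0.17 dy 1.58 turn -0.140
12: dx 0.32 dy 2.36 turn -0.209
14: dx 0.41 dy 2.75 turn -0.244
16: dx 0.52 dy 3.13 turn -0.279
18: dx 0.64 dy 3.51 turn -0.314
20: dx 0.77 dy 3.88 turn -0.349
22: dx 0.91 dy 4.25 turn -0.384
```

```bash
python3 -m crank '[{"dx":0.1,"dy":0.8,"dz":0,"turn":-0.07,"grip":1},{"dx":0.15,"dy":1.6,"dz":0,"turn":-0.14,"grip":1},{"dx":0.3,"dy":2.35,"dz":0,"turn":-0.21,"grip":1},{"dx":0.35,"dy":2.55,"dz":0,"turn":-0.23,"grip":1},{"dx":0.35,"dy":2.55,"dz":0,"turn":-0.23,"grip":1}]'; python3 -m crank '[{"dx":0.05,"dy":0.2,"dz":0,"turn":-0.02,"grip":1},{"dx":0.05,"dy":0.2,"dz":0,"turn":-0.02,"grip":1}]';python3 -m crank '[{"dx":0.05,"dy":0.2,"dz":0,"turn":-0.02,"grip":1},{"dx":0.05,"dy":0.2,"dz":0,"turn":-0.02,"grip":1}]';  python3 arc.py .5555 -.1855 .1137 4
```

```text
time_s: 11.3
eef_pos: [0.5727, -0.2984, 0.1584]
tool_rot: [[-0.149, 0.989, 0.002], [0.989, 0.149, -0.005], [-0.005, 0.001, -1.0]]
ft_force: [1.0, -7.3, 3.2]
width: 0.0235
gripper_force: 30.0
time_s: 11.55
eef_pos: [0.5746, -0.298, 0.1584]
tool_rot: [[-0.169, 0.986, 0.002], [0.986, 0.169, -0.006], [-0.006, 0.001, -1.0]]
ft_force: [0.7, -9.2, 2.4]
width: 0.0234
gripper_force: 30.0
time_s: 11.8
eef_pos: [0.5766, -0.2977, 0.1584]
tool_rot: [[-0.188, 0.982, 0.003], [0.982, 0.188, -0.007], [-0.007, 0.001, -1.0]]
ft_force: [1.5, -10.1, 0.5]
width: 0.0237
gripper_force: 30.0
[ 0.5766 -0.2977  0.1584] r 0.1141 dir -79.3 q6 -0.74
4: dx 0.07 dy 0.79 turn -0.070
```

```bash
python3 -m crank '[{"dx":-0.1,"dy":0.2,"dz":0,"turn":-0.02,"grip":1},{"dx":-0.1,"dy":0.2,"dz":0,"turn":-0.02,"grip":1}]';python3 -m crank '[{"dx":0.0,"dy":0.2,"dz":0,"turn":-0.02,"grip":1},{"dx":0.0,"dy":0.2,"dz":0,"turn":-0.02,"grip":1}]'; python3 -m crank '[{"dx":0.0,"dy":0.2,"dz":0,"turn":-0.02,"grip":1},{"dx":0.0,"dy":0.2,"dz":0,"turn":-0.02,"grip":1}]';  python3 arc.py .5555 -.1855 .1137 4
```

```text
time_s: 12.05
eef_pos: [0.5783, -0.2974, 0.1584]
tool_rot: [[-0.207, 0.978, 0.001], [0.978, 0.207, -0.005], [-0.005, 0.0, -1.0]]
ft_force: [-0.7, -7.1, 2.8]
width: 0.0237
gripper_force: 30.0
time_s: 12.3
eef_pos: [0.5783, -0.2971, 0.1583]
tool_rot: [[-0.227, 0.974, -0.004], [0.974, 0.227, -0.005], [-0.004, -0.005, -1.0]]
ft_force: [-7.5, -7.4, 6.3]
width: 0.0236
gripper_force: 30.0
time_s: 12.55
eef_pos: [0.5788, -0.2966, 0.1582]
tool_rot: [[-0.246, 0.969, -0.007], [0.969, 0.246, -0.004], [-0.002, -0.008, -1.0]]
ft_force: [-12.3, -6.6, 8.4]
width: 0.0232
gripper_force: 30.0
[ 0.5788 -0.2966  0.1582] r 0.1135 dir -78.2 q6 -0.8
4: dx -0.02 dy 0.79 turn -0.070
```

```bash
python3 -m crank '[{"dx":0,"dy":-0.3,"dz":0,"turn":0,"grip":1},{"dx":0,"dy":-0.3,"dz":0,"turn":0,"grip":4},{"dx":0,"dy":-0.3,"dz":0,"turn":0,"grip":4},{"dx":0,"dy":-0.3,"dz":0,"turn":0,"grip":4},{"dx":0,"dy":-0.3,"dz":0,"turn":0,"grip":4},{"dx":0,"dy":-0.3,"dz":-4,"turn":0,"grip":4},{"dx":0,"dy":-0.3,"dz":-9,"turn":0,"grip":4},{"dx":0,"dy":-0.3,"dz":-14,"turn":0,"grip":4},{"dx":0,"dy":-0.3,"dz":-14,"turn":0,"grip":4}]'
python3 - <<'E'
from fit import *
s=shot('wrist'); cv2.imwrite('pics/w3.png',s['im'])
P=pts(s)[s['d']>0]
for nm,c in(('tip',(.578,-.297)),('elbow',(.5545,-.187))):
    q=box(P,c,.022,.178,.2); print(nm,len(q),q.mean(0).round(4),((q.max(0)+q.min(0))/2).round(4))
q=box(P,(.586,-.344),.03,.126,.2);print('post',circ(q).round(4),((q.max(0)+q.min(0))/2).round(4))
E
python3 go.py .5555 -.1855 .156 11.7
```

```text
time_s: 13.68
eef_pos: [0.5812, -0.296, 0.3039]
tool_rot: [[-0.249, 0.968, 0.009], [0.968, 0.249, -0.005], [-0.008, 0.007, -1.0]]
ft_force: [-0.2, -0.8, -0.2]
width: 0.0399
gripper_force: 0.0
tip 458 [ 0.5791 -0.2969  0.1882] [ 0.5794 -0.2978  0.1846]
elbow 508 [ 0.5578 -0.1859  0.1926] [ 0.5577 -0.1856  0.1869]
post [ 0.5883 -0.3431  0.0118] [ 0.5877 -0.3431  0.1271]
now [ 0.5801 -0.2955  0.3003] yaw 14.4 q6 -0.81 -> dx 11.32 dy 0.30 dz 14.39 turn 0.048
```

View pics/w3.png

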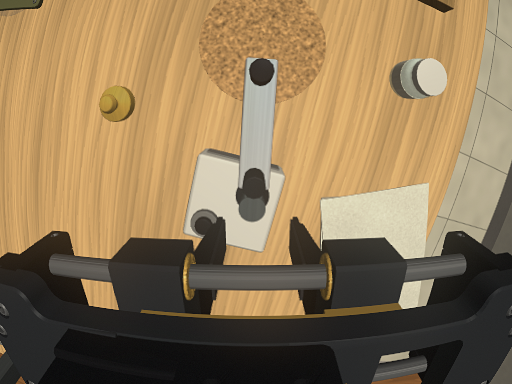

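The wrist view shows the bar folded over the inner arm, with the tip knob at (254,183), the elbow knob at (262,72) and the post at (252,207), all in line. Next I'll grip the elbow knob.

```bash
python3 -m crank '[{"dx":6,"dy":0.3,"dz":0,"turn":0.04,"grip":4},{"dx":11.25,"dy":0.5,"dz":0,"turn":0.04,"grip":4},{"dx":11.25,"dy":0.5,"dz":5,"turn":0.04,"grip":4},{"dx":11.25,"dy":0.5,"dz":10,"turn":0.04,"grip":4},{"dx":11.25,"dy":0.5,"dz":13,"turn":0.04,"grip":4},{"dx":11.25,"dy":0.5,"dz":14.3,"turn":0.04,"grip":4},{"dx":11.25,"dy":0.5,"dz":14.3,"turn":0.04,"grip":2.5},{"dx":11.25,"dy":0.5,"dz":14.3,"turn":0.04,"grip":1},{"dx":11.25,"dy":0.5,"dz":14.3,"turn":0.04,"grip":1},{"dx":11.25,"dy":0.5,"dz":14.3,"turn":0.04,"grip":1}]'
python3 arc.py .588 -.343 .160 4 10 16 22 28 34 40 46 52 58 64 70
```

```text
time_s: 14.98
eef_pos: [0.557, -0.1852, 0.1558]
tool_rot: [[-0.21, 0.978, 0.003], [0.978, 0.21, -0.001], [-0.002, 0.003, -1.0]]
ft_force: [2.3, -0.4, 0.9]
width: 0.0236
gripper_force: 30.0
[ 0.557  -0.1852  0.1558] r 0.1608 dir 101.1 q6 -0.62
4: dx -0.10 dy -1.12 turn -0.070
10: dx -0.27 dy -2.78 turn -0.175
16: dx -0.62 dy -4.42 turn -0.279
22: dx -1.14 dy -6.02 turn -0.384
28: dx -1.82 dy -7.55 turn -0.489
34: dx -2.65 dy -9.00 turn -0.593
40: dx -3.64 dy -10.35 turn -0.698
46: dx -4.75 dy -11.60 turn -0.803
52: dx -6.00 dy -12.72 turn -0.908
58: dx -7.35 dy -13.71 turn -1.012
64: dx -8.80 dy -14.54 turn -1.117
70: dx -10.33 dy -15.23 turn -1.222
```

```bash
python3 -m crank '[{"dx":0,"dy":-0.5,"dz":0,"turn":-0.03,"grip":1},{"dx":-0.05,"dy":-1.1,"dz":0,"turn":-0.07,"grip":1},{"dx":-0.15,"dy":-1.9,"dz":0,"turn":-0.12,"grip":1},{"dx":-0.25,"dy":-2.8,"dz":0,"turn":-0.175,"grip":1},{"dx":-0.6,"dy":-4.4,"dz":0,"turn":-0.28,"grip":1},{"dx":-1.1,"dy":-6.0,"dz":0,"turn":-0.385,"grip":1},{"dx":-1.8,"dy":-7.55,"dz":0,"turn":-0.49,"grip":1},{"dx":-2.65,"dy":-9.0,"dz":0,"turn":-0.595,"grip":1},{"dx":-3.65,"dy":-10.35,"dz":0,"turn":-0.70,"grip":1},{"dx":-4.75,"dy":-11.6,"dz":0,"turn":-0.80,"grip":1},{"dx":-6.0,"dy":-12.7,"dz":0,"turn":-0.91,"grip":1},{"dx":-7.35,"dy":-13.7,"dz":0,"turn":-1.01,"grip":1},{"dx":-8.0,"dy":-14.1,"dz":0,"turn":-1.06,"grip":1},{"dx":-8.0,"dy":-14.1,"dz":0,"turn":-1.06,"grip":1}]'
python3 arc.py .588 -.343 .160 3 6 9 12 14 16 18 20 22
```

```text
time_s: 16.73
eef_pos: [0.4345, -0.2937, 0.1557]
tool_rot: [[-0.956, 0.293, 0.0], [0.293, 0.956, -0.001], [-0.001, -0.001, -1.0]]
ft_force: [-2.4, -1.1, 5.0]
width: 0.0236
gripper_force: 30.0
[ 0.4345 -0.2937  0.1557] r 0.1612 dir 162.2 q6 -1.97
3: dx -0.14 dy -0.84 turn -0.052
6: dx -0.19 dy -1.68 turn -0.105
9: dx -0.29 dy -2.51 turn -0.157
12: dx -0.43 dy -3.33 turn -0.209
14: dx -0.55 dy -3.88 turn -0.244
16: dx -0.69 dy -4.42 turn -0.279
18: dx -0.84 dy -4.96 turn -0.314
20: dx -1.02 dy -5.49 turn -0.349
22: dx -1.21 dy -6.01 turn -0.384
```

```bash
python3 -m crank '[{"dx":-0.05,"dy":-0.8,"dz":0,"turn":-0.05,"grip":1},{"dx":-0.1,"dy":-1.7,"dz":0,"turn":-0.105,"grip":1},{"dx":-0.2,"dy":-2.5,"dz":0,"turn":-0.16,"grip":1},{"dx":-0.35,"dy":-3.3,"dz":0,"turn":-0.21,"grip":1},{"dx":-0.45,"dy":-3.9,"dz":0,"turn":-0.245,"grip":1},{"dx":-0.45,"dy":-3.9,"dz":0,"turn":-0.245,"grip":1}]'
python3 -m crank '[{"dx":-0.05,"dy":-0.3,"dz":0,"turn":-0.02,"grip":1},{"dx":-0.1,"dy":-0.5,"dz":0,"turn":-0.03,"grip":1},{"dx":-0.1,"dy":-0.5,"dz":0,"turn":-0.03,"grip":1}]'
python3 -m crank '[{"dx":-0.05,"dy":-0.3,"dz":0,"turn":-0.02,"grip":1},{"dx":-0.1,"dy":-0.5,"dz":0,"turn":-0.03,"grip":1},{"dx":-0.1,"dy":-0.5,"dz":0,"turn":-0.03,"grip":1}]'
python3 arc.py .588 -.343 .160 3 6 9 
```

```text
time_s: 17.48
eef_pos: [0.4271, -0.332, 0.1557]
tool_rot: [[-0.999, 0.053, -0.001], [0.053, 0.999, -0.001], [0.001, -0.001, -1.0]]
ft_force: [-3.7, -0.8, 6.5]
width: 0.0237
gripper_force: 30.0
time_s: 17.85
eef_pos: [0.4268, -0.3364, 0.1557]
tool_rot: [[-1.0, 0.023, -0.003], [0.023, 1.0, 0.0], [0.003, 0.0, -1.0]]
ft_force: [-6.4, 2.1, 8.0]
width: 0.0238
gripper_force: 30.0
time_s: 18.23
eef_pos: [0.4267, -0.3415, 0.1557]
tool_rot: [[-1.0, -0.007, -0.006], [-0.007, 1.0, 0.001], [0.006, 0.001, -1.0]]
ft_force: [-11.2, 2.1, 10.8]
width: 0.0233
gripper_force: 30.0
[ 0.4267 -0.3415  0.1557] r 0.1614 dir 179.5 q6 -2.35
3: dx -0.14 dy -0.84 turn -0.052
6: dx -0.20 dy -1.68 turn -0.105
9: dx -0.29 dy -2.51 turn -0.157
```

```bash
python3 -m crank '[{"dx":0.15,"dy":-0.2,"dz":0,"turn":0,"grip":1},{"dx":0.15,"dy":-0.3,"dz":0,"turn":-0.02,"grip":1}]'
python3 -m crank '[{"dx":0,"dy":-0.2,"dz":0,"turn":-0.01,"grip":1},{"dx":0,"dy":-0.3,"dz":0,"turn":-0.02,"grip":1}]'
python3 -m crank '[{"dx":0,"dy":-0.2,"dz":0,"turn":-0.01,"grip":1},{"dx":0,"dy":-0.3,"dz":0,"turn":-0.02,"grip":1}]'
```

```text
time_s: 18.48
eef_pos: [0.4266, -0.3427, 0.1557]
tool_rot: [[-1.0, -0.027, -0.002], [-0.027, 1.0, 0.004], [0.002, 0.005, -1.0]]
ft_force: [-6.2, 10.3, 11.1]
width: 0.0237
gripper_force: 30.0
time_s: 18.73
eef_pos: [0.4269, -0.3427, 0.1556]
tool_rot: [[-0.999, -0.047, -0.003], [-0.047, 0.999, 0.011], [0.003, 0.011, -1.0]]
ft_force: [-5.4, 20.7, 15.0]
width: 0.0235
gripper_force: 30.0
time_s: 18.98
eef_pos: [0.4271, -0.3427, 0.1554]
tool_rot: [[-0.998, -0.068, -0.004], [-0.068, 0.998, 0.018], [0.003, 0.018, -1.0]]
ft_force: [-5.5, 30.5, 19.1]
width: 0.0237
gripper_force: 30.1
```

```bash
python3 -m crank '[{"dx":0,"dy":0.6,"dz":0,"turn":0.03,"grip":1},{"dx":0,"dy":0.65,"dz":0,"turn":0.03,"grip":4},{"dx":0,"dy":0.65,"dz":0,"turn":0.03,"grip":4},{"dx":0,"dy":0.65,"dz":0,"turn":0.03,"grip":4},{"dx":0,"dy":0.65,"dz":-0.5,"turn":0.03,"grip":4},{"dx":0,"dy":0.65,"dz":-5,"turn":0.03,"grip":4},{"dx":0,"dy":0.65,"dz":-10,"turn":0.03,"grip":5},{"dx":0,"dy":0.65,"dz":-15,"turn":0.03,"grip":5},{"dx":0,"dy":0.65,"dz":-15,"turn":0.03,"grip":5}]'
python3 - <<'E'
from fit import *
s=shot('wrist'); cv2.imwrite('pics/w4.png',s['im'])
P=pts(s)[s['d']>0]
for nm,c in(('tip',(.542,-.343)),('elbow',(.428,-.343))):
    q=box(P,c,.022,.178,.2); print(nm,len(q),q.mean(0).round(4),((q.max(0)+q.min(0))/2).round(4))
E
```

```text
time_s: 20.1
eef_pos: [0.4292, -0.3457, 0.3106]
tool_rot: [[-0.999, -0.036, 0.007], [-0.036, 0.999, -0.007], [-0.007, -0.008, -1.0]]
ft_force: [0.8, -0.0, 0.4]
width: 0.0499
gripper_force: 0.0<stdin>:5: RuntimeWarning: Mean of empty slice.
  ret = um.true_divide(
Traceback (most recent call last):
ValueError: zero-size array to reduction operation maximum which has no identity
```

View pics/w4.png

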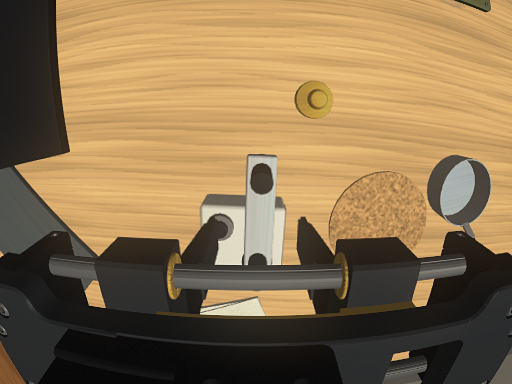

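The wrist view shows the bar lying along the inner arm, with the elbow knob at (262,178), the tip knob at (258,262) under the gripper, and the mat at (378,215). Next I'll hover over pan a and measure pan, mat and lamp.

```bash
python3 go.py .5 -.02 .36 103
```

```text
now [ 0.4284 -0.3448  0.3073] yaw 92.1 q6 -2.38 -> dx -8.35 dy 32.18 dz -5.37 turn -0.191
```

```bash
python3 -m crank '[{"dx":0,"dy":6,"dz":-5,"turn":0,"grip":5},{"dx":-8.3,"dy":32.2,"dz":-5.4,"turn":-0.19,"grip":5},{"dx":-8.3,"dy":32.2,"dz":-5.4,"turn":-0.19,"grip":5},{"dx":-8.3,"dy":32.2,"dz":-5.4,"turn":-0.19,"grip":5},{"dx":-8.3,"dy":32.2,"dz":-5.4,"turn":-0.19,"grip":5},{"dx":-8.3,"dy":32.2,"dz":-5.4,"turn":-0.19,"grip":5},{"dx":-8.3,"dy":32.2,"dz":-5.4,"turn":-0.19,"grip":5},{"dx":-8.3,"dy":32.2,"dz":-5.4,"turn":-0.19,"grip":5}]'
cat > look.py <<'E'
from fit import *
def ell(s,mask,z,R):  # outline of a disc at height z -> circle fit
    cs,_=cv2.findContours(mask.astype(np.uint8),cv2.RETR_EXTERNAL,cv2.CHAIN_APPROX_NONE)
    c=max(cs,key=cv2.contourArea)[:,0].astype(float); return circ(onz(s,c[:,0],c[:,1],z))
def mat(s):
    P=pts(s); im=s['im'].astype(int)
    k=(s['d']>0)&(P[...,2]>.003)&(P[...,2]<.012)&(np.hypot(P[...,0]-.564,P[...,1]+.098)<.13)
    q=P[k]; return k.sum(),q[:,2].mean().round(4),ell(s,cv2.morphologyEx(k.astype(np.uint8),cv2.MORPH_OPEN,np.ones((3,3))),.006,.1).round(4)
def panw(s,c,R,zu=0):
    P=pts(s); d=np.hypot(P[...,0]-c[0],P[...,1]-c[1]); ok=s['d']>0
    q=P[ok&(d<R+.015)&(P[...,2]>zu+.048)&(P[...,2]<zu+.056)]
    x=circ(q); rim=q[np.abs(np.hypot(q[:,0]-x[0],q[:,1]-x[1])-x[2])<.004]
    b=P[ok&(d<R+.1)&(d>R+.005)&(P[...,2]>zu+.068)&(P[...,2]<zu+.095)&(s['im'].max(-1)<70)]
    print('rim',x.round(4),len(q),'z',np.median(rim[:,2]).round(4))
    if len(b)>5:
        top=b[b[:,2]>np.percentile(b[:,2],40)]; m=(b[:,:2].max(0)+b[:,:2].min(0))/2
        v=np.linalg.svd(top[:,:2]-top[:,:2].mean(0))[2][0]; v*=np.sign(v@(top[:,:2].mean(0)-x[:2]))
        tm=top.mean(0); print('  handle mid',tm.round(4),'zmax',b[:,2].max().round(4),'dir deg',np.degrees(np.arctan2(v[1],v[0])).round(1),'from centre',np.degrees(np.arctan2(tm[1]-x[1],tm[0]-x[0])).round(1),np.hypot(*(tm[:2]-x[:2])).round(4),len(b))
def knobs(s):
    P=pts(s)[s['d']>0]
    for nm,c in(('tip',(.542,-.343)),('elbow',(.428,-.343))):
        q=box(P,c,.022,.178,.2); print(nm,len(q),q.mean(0).round(4) if len(q) else '')
E
python3 - <<'E'
from look import *
for n in('wrist','scene','side'):
    s=shot(n); cv2.imwrite(f'pics/{n}5.png',s['im']); print(n)
    for f in(lambda:print('mat',mat(s)),lambda:knobs(s),lambda:panw(s,(.465,.031),.064)):
        try:f()
        except Exception as e:print(e)
E
```

```text
time_s: 21.15
eef_pos: [0.4985, -0.0196, 0.3568]
tool_rot: [[-0.975, -0.224, -0.002], [-0.224, 0.975, -0.0], [0.002, 0.0, -1.0]]
ft_force: [-0.2, 0.1, -0.1]
width: 0.0503
gripper_force: 0.0
wrist
mat (np.int64(9190), np.float64(0.0059), array([ 0.5453, -0.1167,  0.0987]))
tip 202 [ 0.5411 -0.3389  0.1867]
elbow 257 [ 0.4274 -0.3377  0.1899]
rim [0.4662 0.033  0.0621] 433 z 0.0517
  handle mid [0.5767 0.0573 0.0802] zmax 0.0822 dir deg 12.7 from centre 12.4 0.1131 142
scene
mat (np.int64(3212), np.float64(0.0064), array([ 0.5454, -0.1163,  0.0978]))
tip 66 [ 0.5435 -0.3389  0.1873]
elbow 71 [ 0.4294 -0.3384  0.1901]
rim [0.4663 0.0338 0.0624] 157 z 0.0514
  handle mid [0.5748 0.0603 0.0811] zmax 0.0845 dir deg 12.9 from centre 13.7 0.1117 105
side
mat (np.int64(2028), np.float64(0.005), array([ 0.5335, -0.1268,  0.0554]))
tip 98 [ 0.5396 -0.348   0.186 ]
elbow 123 [ 0.4256 -0.3486  0.189 ]
rim [0.464  0.0286 0.0626] 117 z 0.0503
  handle mid [0.5736 0.0538 0.0779] zmax 0.0816 dir deg 13.5 from centre 12.9 0.1124 79
```

View pics/wrist5.png

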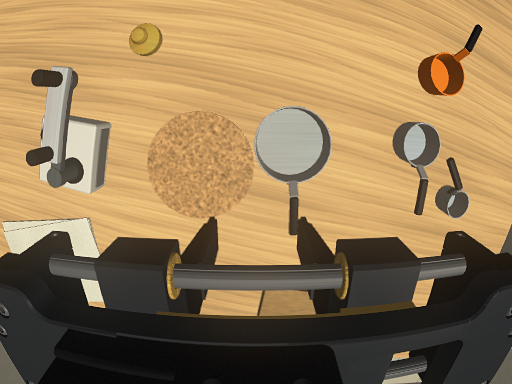

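The wrist view shows:
- the lamp folded home at left
- the mat centred at (200,163)
- pan a at (292,145) with its handle at (293,212)
- pan c at (416,144) and pan d at (452,200)
- the orange look-alike at (440,74)

Now I'll grasp pan a's handle.

```bash
python3 go.py .577 .0575 .055 102.7
```

```text
now [ 0.4986 -0.0202  0.3576] yaw 102.9 q6 -1.94 -> dx -9.40 dy 5.83 dz 30.25 turn 0.003
```

```bash
python3 -m crank '[{"dx":-4,"dy":3,"dz":4,"turn":0,"grip":5},{"dx":-9.4,"dy":5.8,"dz":8,"turn":0,"grip":5},{"dx":-9.4,"dy":5.8,"dz":13,"turn":0,"grip":5},{"dx":-9.4,"dy":5.8,"dz":18,"turn":0,"grip":5},{"dx":-9.4,"dy":5.8,"dz":23,"turn":0,"grip":5},{"dx":-9.4,"dy":5.8,"dz":27,"turn":0,"grip":5},{"dx":-9.4,"dy":5.8,"dz":30.2,"turn":0,"grip":5},{"dx":-9.4,"dy":5.8,"dz":30.2,"turn":0,"grip":5},{"dx":-9.4,"dy":5.8,"dz":30.2,"turn":0,"grip":2},{"dx":-9.4,"dy":5.8,"dz":30.2,"turn":0,"grip":0.8},{"dx":-9.4,"dy":5.8,"dz":30.2,"turn":0,"grip":0.8},{"dx":-9.4,"dy":5.8,"dz":30.2,"turn":0,"grip":0.8},{"dx":-9.4,"dy":5.8,"dz":30.2,"turn":0,"grip":0.8},{"dx":-9.4,"dy":5.8,"dz":29.7,"turn":0,"grip":0.8},{"dx":-9.4,"dy":5.8,"dz":29,"turn":0,"grip":0.8},{"dx":-9.4,"dy":5.8,"dz":28,"turn":0,"grip":0.8},{"dx":-9.4,"dy":5.8,"dz":26.2,"turn":0,"grip":0.8},{"dx":-9.4,"dy":5.8,"dz":26.2,"turn":0,"grip":0.8}]'
python3 - <<'E'
from look import *
from go import go
P=None
for n in('scene','wrist'):
    s=shot(n); cv2.imwrite(f'pics/{n}6.png',s['im']); P=pts(s)
    q=P[(s['d']>0)&(np.hypot(P[...,0]-.466,P[...,1]-.032)<.066)&(P[...,2]>.075)]; q=q[np.abs(np.hypot(q[:,0]-.466,q[:,1]-.032)-.062)<.005]
    print(n,len(q),q[:,2].min(),q[:,2].max(),np.linalg.lstsq(np.c_[q[:,:2]-[.466,.032],np.ones(len(q))],q[:,2],rcond=None)[0].round(4))
go(.6326,-.1898,.095,50)
E
```

```text
time_s: 23.55
eef_pos: [0.5794, 0.0586, 0.099]
tool_rot: [[-0.975, -0.224, 0.005], [-0.224, 0.975, 0.0], [-0.005, -0.001, -1.0]]
ft_force: [0.3, -0.2, -1.6]
width: 0.0136
gripper_force: 30.0
scene 602 0.07534040504467454 0.5279079093689909 [-0.7084 -0.2284  0.4789]
wrist 1044 0.07501199916108015 0.11966307107934987 [0.4632 0.0777 0.0881]
now [0.5778 0.0585 0.0968] yaw 103.0 q6 -1.79 -> dx 0.23 dy -25.43 dz 0.18 turn 0.924
```

View pics/wrist6.png

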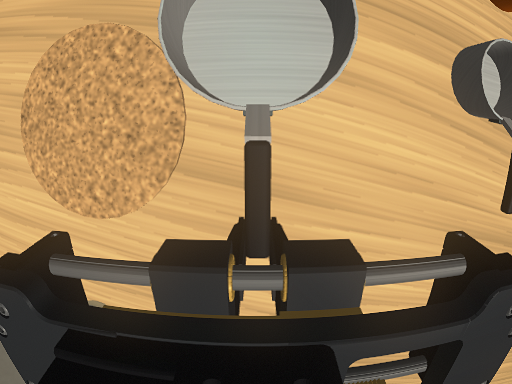

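The wrist view shows pan a held by its handle, with its floor around (258,50) and the rim ending at row 108. I'll check its tilt from the floor plane.

```bash
cat > tilt.py <<'E'
from look import *
def tilt(s,c,R):
    P=pts(s); ok=(s['d']>0)&(np.hypot(P[...,0]-c[0],P[...,1]-c[1])<R)
    q=P[ok&(P[...,2]<.5)]
    for _ in range(6):
        A=np.c_[q[:,:2]-c,np.ones(len(q))]; k=np.linalg.lstsq(A,q[:,2],rcond=None)[0]; e=np.abs(A@k-q[:,2]); q=q[e<max(.002,np.percentile(e,85)) ]
    print(s['n'],len(q),'slope x,y deg',np.degrees(k[:2]).round(2),'floor z',k[2].round(4))
E
python3 - <<'E'
from tilt import *
for n in('scene','wrist'): tilt(shot(n),(.466,.032),.04)
E
```

```text
scene 591 slope x,y deg [-32.08  15.2 ] floor z 0.4796
wrist 6886 slope x,y deg [3.25 0.88] floor z 0.0357
```

```bash
python3 -m crank '[{"dx":0,"dy":-0.5,"dz":-0.5,"turn":0.02,"grip":0.8},{"dx":0,"dy":-1.5,"dz":-1,"turn":0.06,"grip":0.8},{"dx":0,"dy":-3.3,"dz":-1,"turn":0.12,"grip":0.8},{"dx":0,"dy":-5.4,"dz":-1,"turn":0.20,"grip":0.8},{"dx":0,"dy":-7.7,"dz":-1,"turn":0.28,"grip":0.8},{"dx":0,"dy":-10.0,"dz":-1,"turn":0.36,"grip":0.8},{"dx":0,"dy":-12.5,"dz":-1,"turn":0.45,"grip":0.8},{"dx":0.1,"dy":-15.0,"dz":-1,"turn":0.54,"grip":0.8},{"dx":0.1,"dy":-17.5,"dz":-1,"turn":0.63,"grip":0.8},{"dx":0.1,"dy":-19.8,"dz":-1,"turn":0.72,"grip":0.8},{"dx":0.2,"dy":-22,"dz":-1,"turn":0.80,"grip":0.8},{"dx":0.2,"dy":-23.7,"dz":-1,"turn":0.86,"grip":0.8},{"dx":0.2,"dy":-24.9,"dz":-1,"turn":0.90,"grip":0.8},{"dx":0.2,"dy":-25.4,"dz":-1,"turn":0.92,"grip":0.8},{"dx":0.2,"dy":-25.4,"dz":-1,"turn":0.92,"grip":0.8}]'
python3 - <<'E'
from tilt import *
from go import go
s=shot('wrist'); tilt(s,(.5453,-.1165),.035); P=pts(s)
q=P[(s['d']>0)&(P[...,2]>.08)&(P[...,2]<.125)&(np.hypot(P[...,0]-.5453,P[...,1]+.1165)<.075)&(np.hypot(P[...,0]-.5453,P[...,1]+.1165)>.054)]; print(circ(q).round(4),len(q))
go(.6326,-.1898,.061,50)
E
```

```text
time_s: 25.62
eef_pos: [0.6324, -0.1897, 0.1061]
tool_rot: [[-0.769, 0.64, -0.0], [0.64, 0.769, 0.0], [0.0, -0.0, -1.0]]
ft_force: [-0.4, 0.4, -2.6]
width: 0.0137
gripper_force: 30.0
wrist 5970 slope x,y deg [ 2.55 -2.03] floor z 0.0457
[ 0.5378 -0.1102  0.0624] 1410
now [ 0.6324 -0.1894  0.106 ] yaw 50.3 q6 -1.25 -> dx -0.05 dy -0.02 dz 4.50 turn 0.004
```

```bash
python3 -m crank '[{"dx":0,"dy":0,"dz":1,"turn":0,"grip":0.8},{"dx":0,"dy":0,"dz":2,"turn":0,"grip":0.8},{"dx":0,"dy":0,"dz":3,"turn":0,"grip":0.8},{"dx":0,"dy":0,"dz":3.6,"turn":0,"grip":0.8},{"dx":0,"dy":0,"dz":4,"turn":0,"grip":0.8},{"dx":0,"dy":0,"dz":4.2,"turn":0,"grip":0.8},{"dx":0,"dy":0,"dz":4.4,"turn":0,"grip":0.8},{"dx":0,"dy":0,"dz":4.4,"turn":0,"grip":0.8}]'
python3 - <<'E'
from tilt import *
s=shot('wrist'); tilt(s,(.5453,-.1165),.035); panw(s,(.543,-.115),.064,.006);print(mat(s))
E
```

```text
time_s: 26.68
eef_pos: [0.6333, -0.1899, 0.0632]
tool_rot: [[-0.769, 0.64, 0.002], [0.64, 0.769, -0.001], [-0.002, 0.001, -1.0]]
ft_force: [2.0, -2.5, 2.9]
width: 0.0139
gripper_force: 30.0
wrist 6164 slope x,y deg [ 0.16 -0.21] floor z 0.0092
rim [ 0.526  -0.1     0.0618] 1744 z 0.0578
  handle mid [ 0.6178 -0.1763  0.088 ] zmax 0.101 dir deg -40.3 from centre -39.7 0.1194 2895
(np.int64(32612), np.float64(0.0074), array([ 0.5313, -0.1046,  0.0539]))
```

```bash
python3 - <<'E'
from tilt import *
for n in('scene','side'):
    s=shot(n); print(n)
    try: panw(s,(.54,-.112),.064,.006)
    except Exception as e: print(e)
E
python3 go.py .6326 -.1898 .061 50
```

```text
scene
rim [ 0.5252 -0.0987  0.0624] 131 z 0.0578
  handle mid [ 0.6031 -0.1623  0.0872] zmax 0.0904 dir deg -42.1 from centre -39.2 0.1005 38
side
rim [ 0.5233 -0.1038  0.0623] 119 z 0.0557
now [ 0.6333 -0.1899  0.0632] yaw 50.3 q6 -1.25 -> dx 0.05 dy -0.04 dz 0.22 turn 0.004
```

Pan a sits level, but its centre is 26 mm short of the mat's centre along the handle, because it was held near the handle's end (it was probably knocked). I'll regrip further in and shift it.

```bash
python3 -m crank '[{"dx":0,"dy":0,"dz":0.1,"turn":0,"grip":3},{"dx":0,"dy":0,"dz":0.1,"turn":0,"grip":3},{"dx":0,"dy":0,"dz":0.1,"turn":0,"grip":3},{"dx":1.3,"dy":0,"dz":0.1,"turn":0,"grip":3},{"dx":2.5,"dy":0,"dz":0.1,"turn":0,"grip":3},{"dx":2.5,"dy":0,"dz":0.1,"turn":0,"grip":1},{"dx":2.5,"dy":0,"dz":0.1,"turn":0,"grip":0.8},{"dx":2.5,"dy":0,"dz":0.1,"turn":0,"grip":0.8},{"dx":2.5,"dy":0,"dz":0.1,"turn":0,"grip":0.8},{"dx":2.5,"dy":0,"dz":-0.6,"turn":0,"grip":0.8},{"dx":2.5,"dy":0,"dz":-1.4,"turn":0,"grip":0.8},{"dx":2.0,"dy":0,"dz":-1.4,"turn":0,"grip":0.8},{"dx":1.0,"dy":0,"dz":-1.4,"turn":0,"grip":0.8},{"dx":0,"dy":0,"dz":-1.4,"turn":0,"grip":0.8},{"dx":-0.1,"dy":0,"dz":-1.4,"turn":0,"grip":0.8},{"dx":-0.1,"dy":0,"dz":-0.9,"turn":0,"grip":0.8},{"dx":-0.1,"dy":0,"dz":-0.4,"turn":0,"grip":0.8},{"dx":-0.1,"dy":0,"dz":0,"turn":0,"grip":0.8},{"dx":-0.1,"dy":0,"dz":0.1,"turn":0,"grip":0.8},{"dx":-0.1,"dy":0,"dz":0.1,"turn":0,"grip":0.8}]'
python3 - <<'E'
from tilt import *
for n in('wrist','scene'):
    s=shot(n); print(n); tilt(s,(.5453,-.1165),.035); panw(s,(.543,-.115),.064,.006)
    P=pts(s); q=P[(s['d']>0)&(P[...,2]>.003)&(P[...,2]<.010)&(np.hypot(P[...,0]-.545,P[...,1]+.117)<.14)]
E
```

```text
time_s: 29.32
eef_pos: [0.633, -0.1899, 0.0613]
tool_rot: [[-0.769, 0.639, -0.001], [0.639, 0.769, 0.0], [0.001, -0.0, -1.0]]
ft_force: [-2.1, 0.5, 0.2]
width: 0.0138
gripper_force: 30.0
wrist
wrist 6651 slope x,y deg [-0.2   0.08] floor z 0.0092
rim [ 0.5452 -0.1164  0.0618] 2459 z 0.0577
  handle mid [ 0.6241 -0.1818  0.088 ] zmax 0.1009 dir deg -40.0 from centre -39.7 0.1025 2587
scene
scene 740 slope x,y deg [-63.84 -38.05] floor z 0.4334
rim [ 0.5446 -0.1152  0.0623] 176 z 0.0572
  handle mid [ 0.616  -0.1756  0.0865] zmax 0.0878 dir deg -46.1 from centre -40.3 0.0935 11
```

```bash
python3 -m crank '[{"dx":0,"dy":0,"dz":0,"turn":0,"grip":2.5},{"dx":0,"dy":0,"dz":0,"turn":0,"grip":4},{"dx":0,"dy":0,"dz":0,"turn":0,"grip":4},{"dx":0,"dy":0,"dz":0,"turn":0,"grip":4},{"dx":0,"dy":0,"dz":-4,"turn":0,"grip":4},{"dx":0,"dy":0,"dz":-10,"turn":0,"grip":4},{"dx":0,"dy":0,"dz":-16,"turn":0,"grip":4},{"dx":0,"dy":0,"dz":-22,"turn":0,"grip":4},{"dx":0,"dy":0,"dz":-28,"turn":0,"grip":4},{"dx":0,"dy":0,"dz":-28,"turn":0,"grip":4}]'; python3 go.py .44 .27 .34 -70
```

```text
time_s: 30.68
eef_pos: [0.6354, -0.1909, 0.3497]
tool_rot: [[-0.769, 0.639, 0.012], [0.639, 0.769, -0.005], [-0.013, 0.004, -1.0]]
ft_force: [-0.2, -0.2, 0.2]
width: 0.0399
gripper_force: 0.0
now [ 0.6354 -0.1909  0.3497] yaw 50.3 q6 -1.25 -> dx 44.51 dy 22.94 dz 0.51 turn -1.043
```

```bash
python3 -m crank '[{"dx":44.5,"dy":23,"dz":0.5,"turn":2.1,"grip":4},{"dx":44.5,"dy":23,"dz":0.5,"turn":2.1,"grip":4},{"dx":44.5,"dy":23,"dz":0.5,"turn":2.1,"grip":4},{"dx":44.5,"dy":23,"dz":0.5,"turn":2.1,"grip":4},{"dx":44.5,"dy":23,"dz":0.5,"turn":2.1,"grip":4},{"dx":44.5,"dy":23,"dz":0.5,"turn":2.1,"grip":4},{"dx":44.5,"dy":23,"dz":0.5,"turn":2.1,"grip":4},{"dx":44.5,"dy":23,"dz":0.5,"turn":2.1,"grip":4},{"dx":44.5,"dy":23,"dz":0.5,"turn":2.1,"grip":4},{"dx":44.5,"dy":23,"dz":0.5,"turn":2.1,"grip":4},{"dx":44.5,"dy":23,"dz":0.5,"turn":2.1,"grip":4},{"dx":44.5,"dy":23,"dz":0.5,"turn":2.1,"grip":4},{"dx":44.5,"dy":23,"dz":0.5,"turn":2.1,"grip":4},{"dx":44.5,"dy":23,"dz":0.5,"turn":2.1,"grip":4}]'
python3 - <<'E'
from tilt import *
s=shot('wrist'); cv2.imwrite('pics/wrist7.png',s['im'])
for n in('wrist','scene','side'):
    if n!='wrist': s=shot(n)
    print(n)
    for nm,c,R in(('c',(.405,.262),.041),('d',(.491,.391),.03)):
        print(nm)
        try: panw(s,c,R)
        except Exception as e: print(e)
E
```

```text
time_s: 32.42
eef_pos: [0.4381, 0.2711, 0.3354]
tool_rot: [[0.94, 0.342, -0.001], [0.342, -0.94, -0.0], [-0.001, 0.0, -1.0]]
ft_force: [0.7, -0.4, 0.1]
width: 0.0398
gripper_force: 0.0
wrist
c
rim [0.4052 0.2623 0.0394] 319 z 0.0519
  handle mid [0.463  0.3093 0.0805] zmax 0.0829 dir deg -41.8 from centre 39.2 0.0745 763
d
rim [0.492  0.3926 0.0282] 222 z 0.0516
  handle mid [0.463  0.3093 0.0805] zmax 0.0829 dir deg -41.8 from centre -109.2 0.0882 763
scene
c
rim [0.4048 0.2628 0.0395] 114 z 0.0518
  handle mid [0.4663 0.3059 0.0813] zmax 0.0848 dir deg -45.0 from centre 35.0 0.0751 223
d
rim [0.4917 0.393  0.0284] 107 z 0.0517
  handle mid [0.4663 0.3059 0.0813] zmax 0.0848 dir deg -45.0 from centre -106.3 0.0906 223
side
c
rim [0.403  0.2582 0.0394] 47 z 0.0501
  handle mid [0.464  0.2996 0.0774] zmax 0.0809 dir deg -44.1 from centre 34.2 0.0737 126
d
rim [0.4865 0.3867 0.0301] 23 z 0.05
  handle mid [0.4636 0.301  0.0775] zmax 0.0809 dir deg -43.1 from centre -105.0 0.0887 121
```

View pics/wrist7.png

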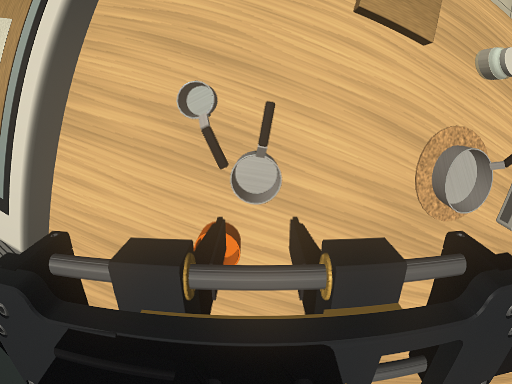

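The wrist view shows pan c at (256,175) with its handle at (267,125), and pan d at (197,100) with its handle at (213,143). The orange one, at (225,245), sits by a finger. I'll separate the two handles.

```bash
cat > hand.py <<'E'
from tilt import *
def handles(s,c,rad=.14,z0=.07,z1=.095):
    P=pts(s); k=((s['d']>0)&(P[...,2]>z0)&(P[...,2]<z1)&(np.hypot(P[...,0]-c[0],P[...,1]-c[1])<rad)&(s['im'].max(-1)<70)).astype(np.uint8)
    n,L,st,_=cv2.connectedComponentsWithStats(k)
    for i in range(1,n):
        if st[i,4]>40:
            q=P[L==i]; q=q[q[:,2]>np.median(q[:,2])-.004]; rc=cv2.minAreaRect((q[:,:2]*1000).astype(np.float32)); b=cv2.boxPoints(rc)
            e=b[1]-b[0] if np.hypot(*(b[1]-b[0]))>np.hypot(*(b[2]-b[1])) else b[2]-b[1]
            print('handle',st[i,4],'mid',np.round(rc[0],1),'size',np.round(rc[1],1),'dir',np.degrees(np.arctan2(e[1],e[0])).round(1),'z',np.median(q[:,2]).round(4))
E
python3 - <<'E'
from hand import *
handles(shot('wrist'),(.46,.31))
E
```

```text
handle 374 mid [493.4 278.3] size [64.1 12.8] dir 9.3 z 0.0798
handle 387 mid [436.2 337.3] size [64.4 13.7] dir 44.3 z 0.0798
```

```bash
python3 go.py .4935 .278 .055 -80
```

```text
now [0.4382 0.2712 0.336 ] yaw -70.0 q6 1.67 -> dx 5.44 dy 1.25 dz 28.10 turn 0.174
```

```bash
python3 -m crank '[{"dx":5.4,"dy":1.2,"dz":3,"turn":0.17,"grip":4},{"dx":5.4,"dy":1.2,"dz":8,"turn":0.17,"grip":4},{"dx":5.4,"dy":1.2,"dz":13,"turn":0.17,"grip":4},{"dx":5.4,"dy":1.2,"dz":18,"turn":0.17,"grip":4},{"dx":5.4,"dy":1.2,"dz":18,"turn":0.17,"grip":4}]'
python3 - <<'E'
from hand import *
s=shot('wrist'); handles(s,(.49,.28),.09)
E
python3 go.py .4935 .278 .055 -80
```

```text
time_s: 33.25
eef_pos: [0.49, 0.2769, 0.1511]
tool_rot: [[0.984, 0.177, -0.009], [0.177, -0.984, -0.004], [-0.01, 0.002, -1.0]]
ft_force: [-0.3, 0.1, 0.2]
width: 0.0402
gripper_force: 0.0
handle 790 mid [494.9 277.7] size [64.3 13.3] dir 9.8 z 0.0799
handle 518 mid [444.3 344.5] size [43.8 13.5] dir 45.6 z 0.0797
now [0.4922 0.2779 0.1549] yaw -79.8 q6 1.81 -> dx 0.17 dy 0.01 dz 9.99 turn 0.003
```

```bash
python3 -m crank '[{"dx":0.3,"dy":0,"dz":4,"turn":0,"grip":4},{"dx":0.3,"dy":0,"dz":8,"turn":0,"grip":4},{"dx":0.3,"dy":0,"dz":10,"turn":0,"grip":4},{"dx":0.3,"dy":0,"dz":10,"turn":0,"grip":3},{"dx":0.3,"dy":0,"dz":10,"turn":0,"grip":0.8},{"dx":0.3,"dy":0,"dz":10,"turn":0,"grip":0.8},{"dx":0.3,"dy":0,"dz":10,"turn":0,"grip":0.8},{"dx":0.3,"dy":0,"dz":10,"turn":0,"grip":0.8},{"dx":0.3,"dy":0,"dz":9,"turn":0,"grip":0.8},{"dx":0.3,"dy":0,"dz":7,"turn":0,"grip":0.8},{"dx":0.3,"dy":0,"dz":4,"turn":0,"grip":0.8},{"dx":0.3,"dy":0,"dz":1,"turn":0,"grip":0.8},{"dx":0.3,"dy":0,"dz":-2,"turn":0,"grip":0.8},{"dx":0.3,"dy":0,"dz":-3,"turn":0,"grip":0.8},{"dx":0.3,"dy":0,"dz":-3,"turn":0,"grip":0.8}]'
python3 - <<'E'
from hand import *
from go import go
s=shot('wrist'); o=r.get_obs(); tilt(s,(.408,.262),.022)
a=np.radians(50); g=.091
go(.5453+g*np.cos(a),-.1165+g*np.sin(a),.185,-40)
E
```

```text
time_s: 35.17
eef_pos: [0.4961, 0.279, 0.1868]
tool_rot: [[0.984, 0.177, 0.001], [0.177, -0.984, 0.001], [0.001, -0.0, -1.0]]
ft_force: [-0.1, -0.0, -2.1]
width: 0.0135
gripper_force: 30.0
wrist 436 slope x,y deg [0.26 0.19] floor z 0.1314
now [0.4955 0.2787 0.1854] yaw -79.8 q6 1.81 -> dx 4.90 dy 33.95 dz 0.05 turn -0.695
```

```bash
python3 -m crank '[{"dx":0.1,"dy":0.7,"dz":0,"turn":-0.02,"grip":0.8},{"dx":0.3,"dy":2,"dz":0,"turn":-0.05,"grip":0.8},{"dx":0.6,"dy":4,"dz":0,"turn":-0.09,"grip":0.8},{"dx":1,"dy":7,"dz":0,"turn":-0.15,"grip":0.8},{"dx":1.4,"dy":10,"dz":0,"turn":-0.21,"grip":0.8},{"dx":1.9,"dy":13,"dz":0,"turn":-0.27,"grip":0.8},{"dx":2.3,"dy":16,"dz":0,"turn":-0.33,"grip":0.8},{"dx":2.7,"dy":19,"dz":0,"turn":-0.39,"grip":0.8},{"dx":3.2,"dy":22,"dz":0,"turn":-0.45,"grip":0.8},{"dx":3.6,"dy":25,"dz":0,"turn":-0.51,"grip":0.8},{"dx":4,"dy":28,"dz":0,"turn":-0.57,"grip":0.8},{"dx":4.4,"dy":30.5,"dz":0,"turn":-0.62,"grip":0.8},{"dx":4.7,"dy":32.5,"dz":0,"turn":-0.66,"grip":0.8},{"dx":4.8,"dy":33.5,"dz":0,"turn":-0.685,"grip":0.8},{"dx":4.9,"dy":34,"dz":0,"turn":-0.695,"grip":0.8},{"dx":4.9,"dy":34,"dz":0,"turn":-0.695,"grip":0.8}]'
python3 - <<'E'
from hand import *
from go import go
s=shot('wrist'); tilt(s,(.5453,-.1165),.022)
P=pts(s); d=np.hypot(P[...,0]-.5453,P[...,1]+.1165); q=P[(s['d']>0)&(d<.055)&(P[...,2]>.177)&(P[...,2]<.187)]; print('c rim',circ(q).round(4),len(q))
for n in('scene','side'): s=shot(n); print(n);panw(s,(.545,-.1165),.064,.006)
go(.5453+.091*np.cos(.8727),-.1165+.091*np.sin(.8727),.064,-40)
E
```

```text
time_s: 37.22
eef_pos: [0.604, -0.0472, 0.1852]
tool_rot: [[0.643, 0.766, -0.002], [0.766, -0.643, 0.0], [-0.001, -0.002, -1.0]]
ft_force: [0.4, -0.7, -1.3]
width: 0.0138
gripper_force: 30.0
wrist 470 slope x,y deg [0.55 0.45] floor z 0.13
c rim [ 0.5633 -0.0951  0.0129] 19
scene
rim [ 0.5445 -0.1149  0.0623] 114 z 0.0576
  handle mid [ 0.6332 -0.1866  0.0869] zmax 0.0895 dir deg -38.7 from centre -38.9 0.114 88
side
rim [ 0.5425 -0.1203  0.0624] 107 z 0.0559
  handle mid [ 0.6268 -0.1932  0.0846] zmax 0.089 dir deg -39.1 from centre -40.9 0.1114 82
now [ 0.6041 -0.0466  0.1859] yaw -40.0 q6 0.53 -> dx -0.03 dy -0.01 dz 12.19 turn 0.001
```

```bash
python3 -m crank '[{"dx":0,"dy":0,"dz":1,"turn":0,"grip":0.8},{"dx":0,"dy":0,"dz":3,"turn":0,"grip":0.8},{"dx":0,"dy":0,"dz":5,"turn":0,"grip":0.8},{"dx":0,"dy":0,"dz":7,"turn":0,"grip":0.8},{"dx":0,"dy":0,"dz":8.5,"turn":0,"grip":0.8},{"dx":0,"dy":0,"dz":10,"turn":0,"grip":0.8},{"dx":0,"dy":0,"dz":11,"turn":0,"grip":0.8},{"dx":0,"dy":0,"dz":11.6,"turn":0,"grip":0.8},{"dx":0,"dy":0,"dz":11.9,"turn":0,"grip":0.8},{"dx":0,"dy":0,"dz":12.1,"turn":0,"grip":0.8},{"dx":0,"dy":0,"dz":12.2,"turn":0,"grip":0.8},{"dx":0,"dy":0,"dz":12.2,"turn":0,"grip":0.8}]'
python3 - <<'E'
from hand import *
for n in('wrist','scene'):
    s=shot(n); print(n)
    if n=='wrist': tilt(s,(.5453,-.1165),.022); cv2.imwrite('pics/wrist8.png',s['im'])
    panw(s,(.5453,-.1165),.035,.009); panw(s,(.5453,-.1165),.064,.006)
E
```

```text
time_s: 38.88
eef_pos: [0.6056, -0.0468, 0.0666]
tool_rot: [[0.643, 0.766, 0.002], [0.766, -0.643, 0.0], [0.002, 0.002, -1.0]]
ft_force: [-1.5, 2.6, 5.9]
width: 0.0137
gripper_force: 30.0
wrist
wrist 490 slope x,y deg [-0.29 -0.32] floor z 0.0125
rim [ 0.5655 -0.0939  0.0123] 44 z 0.0596
  handle mid [ 0.6086 -0.0423  0.0908] zmax 0.104 dir deg 49.8 from centre 50.0 0.0672 2510
rim [ 0.5677 -0.0912  0.0107] 58 z 0.0589
  handle mid [ 0.6116 -0.0389  0.0903] zmax 0.101 dir deg 49.4 from centre 50.0 0.0683 2257
scene
rim [10.7973 -1.9275 10.3726] 7 z 0.0606
  handle mid [ 0.613  -0.0666  0.0902] zmax 0.1033 dir deg 99.4 from centre 169.6 10.353 167
rim [ 0.5436 -0.1152  0.0625] 37 z 0.0571
  handle mid [ 0.6168 -0.0778  0.0896] zmax 0.101 dir deg 100.3 from centre 27.1 0.0822 170
```

View pics/wrist8.png

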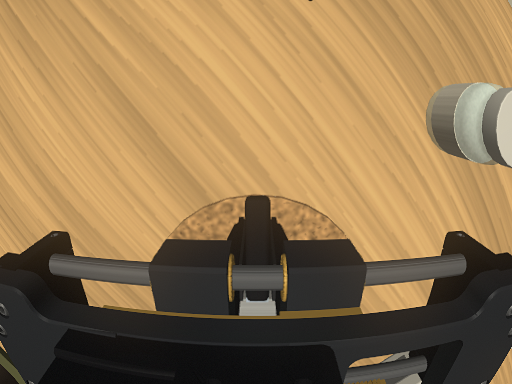

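The wrist view is blocked by the gripper: only the handle end at (258,220) shows. The floor height and the force say pan c is seated, so I'll release, rise and look.

```bash
python3 -m crank '[{"dx":0,"dy":0,"dz":-0.2,"turn":0,"grip":2.5},{"dx":0,"dy":0,"dz":-0.2,"turn":0,"grip":4},{"dx":0,"dy":0,"dz":-0.2,"turn":0,"grip":4},{"dx":0,"dy":0,"dz":-0.2,"turn":0,"grip":4},{"dx":0,"dy":0,"dz":-4,"turn":0,"grip":4},{"dx":0,"dy":0,"dz":-10,"turn":0,"grip":4},{"dx":0,"dy":0,"dz":-16,"turn":0,"grip":4},{"dx":0,"dy":0,"dz":-22,"turn":0,"grip":4},{"dx":0,"dy":0,"dz":-27,"turn":0,"grip":4},{"dx":0,"dy":0,"dz":-27,"turn":0,"grip":4}]'
python3 - <<'E'
from hand import *
from go import go
for n in('wrist','scene'):
    s=shot(n); print(n)
    P=pts(s); d=np.hypot(P[...,0]-.5453,P[...,1]+.1165); ok=s['d']>0
    for nm,a,b,z in(('a',.052,.072,.058),('c',.028,.052,.061)):
        q=P[ok&(d>a)&(d<b)&(np.abs(P[...,2]-z)<.004)]; print(nm,circ(q).round(4),len(q),np.median(q[:,2]).round(4))
    tilt(s,(.5453,-.1165),.02); handles(s,(.5453,-.1165),.16,.074,.1)
go(.4362,.3373,.20,-45.5)
E
```

```text
time_s: 40.22
eef_pos: [0.6064, -0.0474, 0.3408]
tool_rot: [[0.643, 0.766, 0.011], [0.766, -0.643, -0.002], [0.005, 0.009, -1.0]]
ft_force: [-0.1, -0.2, -0.6]
width: 0.0398
gripper_force: 0.0
wrist
a [ 0.545  -0.1157  0.062 ] 389 0.0578
c [ 0.5448 -0.1181  0.0391] 291 0.0606
wrist 372 slope x,y deg [-0.15 -0.28] floor z 0.0123
handle 342 mid [602.7 -48.6] size [62.  10.3] dir 49.8 z 0.089
handle 337 mid [ 631.6 -186.6] size [13.2 62.8] dir -40.1 z 0.0857
scene
a [ 0.5444 -0.1151  0.0624] 166 0.0573
c [ 0.544  -0.1171  0.0393] 99 0.0604
scene 60 slope x,y deg [-0.56 -0.38] floor z 0.0124
handle 101 mid [ 631.8 -185.6] size [13.6 61.8] dir -38.9 z 0.086
handle 110 mid [601.4 -48.9] size [65.9 13.6] dir 50.5 z 0.0893
now [ 0.6045 -0.0471  0.3343] yaw -40.0 q6 0.53 -> dx 18.63 dy -37.61 dz 13.42 turn 0.096
```

```bash
python3 -m crank '[{"dx":18.6,"dy":-37.6,"dz":0,"turn":0.1,"grip":4},{"dx":18.6,"dy":-37.6,"dz":0,"turn":0.1,"grip":4},{"dx":18.6,"dy":-37.6,"dz":0,"turn":0.1,"grip":4},{"dx":18.6,"dy":-37.6,"dz":0,"turn":0.1,"grip":4},{"dx":18.6,"dy":-37.6,"dz":0,"turn":0.1,"grip":4},{"dx":18.6,"dy":-37.6,"dz":0,"turn":0.1,"grip":4},{"dx":18.6,"dy":-37.6,"dz":0,"turn":0.1,"grip":4},{"dx":18.6,"dy":-37.6,"dz":6,"turn":0.1,"grip":4},{"dx":18.6,"dy":-37.6,"dz":12,"turn":0.1,"grip":4},{"dx":18.6,"dy":-37.6,"dz":18,"turn":0.1,"grip":4},{"dx":18.6,"dy":-37.6,"dz":18,"turn":0.1,"grip":4}]'
python3 - <<'E'
from hand import *
s=shot('wrist'); handles(s,(.436,.337),.09); panw(s,(.4915,.392),.03)
E
python3 go.py .436 .337 .055 -45.5
```

```text
time_s: 41.7
eef_pos: [0.4309, 0.334, 0.1458]
tool_rot: [[0.716, 0.698, -0.014], [0.698, -0.716, -0.009], [-0.016, -0.003, -1.0]]
ft_force: [-0.2, -0.2, 0.2]
width: 0.04
gripper_force: 0.0
handle 1124 mid [436.7 338.2] size [64.1 12.3] dir 44.0 z 0.08
rim [0.492  0.3928 0.0282] 695 z 0.0519
  handle mid [0.4364 0.3376 0.0804] zmax 0.0822 dir deg -135.3 from centre -135.2 0.0784 1124
now [0.4336 0.3357 0.1505] yaw -45.7 q6 1.36 -> dx 0.34 dy 0.09 dz 9.55 turn -0.004
```

```bash
python3 -m crank '[{"dx":0.35,"dy":0,"dz":4,"turn":0,"grip":4},{"dx":0.35,"dy":0,"dz":7.5,"turn":0,"grip":4},{"dx":0.35,"dy":0,"dz":9.5,"turn":0,"grip":4},{"dx":0.35,"dy":0,"dz":9.5,"turn":0,"grip":3},{"dx":0.35,"dy":0,"dz":9.5,"turn":0,"grip":0.8},{"dx":0.35,"dy":0,"dz":9.5,"turn":0,"grip":0.8},{"dx":0.35,"dy":0,"dz":9.5,"turn":0,"grip":0.8},{"dx":0.35,"dy":0,"dz":9.5,"turn":0,"grip":0.8},{"dx":0.35,"dy":0,"dz":8.5,"turn":0,"grip":0.8},{"dx":0.35,"dy":0,"dz":6.5,"turn":0,"grip":0.8},{"dx":0.35,"dy":0,"dz":3.5,"turn":0,"grip":0.8},{"dx":0.35,"dy":0,"dz":0.5,"turn":0,"grip":0.8},{"dx":0.35,"dy":0,"dz":-2.5,"turn":0,"grip":0.8},{"dx":0.35,"dy":0,"dz":-3.5,"turn":0,"grip":0.8},{"dx":0.35,"dy":0,"dz":-3.5,"turn":0,"grip":0.8}]'
python3 - <<'E'
from hand import *
from go import go
s=shot('wrist'); o=r.get_obs(); tilt(s,(.492,.392),.018)
c=o['eef_pos'][:2]+.08*np.array([.716,.698]); P=pts(s); d=np.hypot(P[...,0]-c[0],P[...,1]-c[1]); z=o['eef_pos'][2]-.055
q=P[(s['d']>0)&(d<.045)&(np.abs(P[...,2]-z-.051)<.004)]; x=circ(q); print('d rim',x.round(4),len(q),'dist',np.hypot(*(x[:2]-o['eef_pos'][:2])).round(4),np.degrees(np.arctan2(*(x[:2]-o['eef_pos'][:2])[::-1])).round(1))
go(.545-.08,-.117,.185,-90)
E
```

```text
time_s: 43.62
eef_pos: [0.4386, 0.3397, 0.19]
tool_rot: [[0.716, 0.698, 0.001], [0.698, -0.716, 0.001], [0.001, 0.0, -1.0]]
ft_force: [0.3, 0.7, -0.9]
width: 0.0139
gripper_force: 30.0
wrist 1717 slope x,y deg [-0.29 -0.11] floor z 0.1317
d rim [0.491  0.3917 0.0286] 729 dist 0.0745 44.7
now [0.438  0.3393 0.1886] yaw -45.7 q6 1.36 -> dx -29.92 dy 34.55 dz 0.38 turn 0.773
```

```bash
python3 -m crank '[{"dx":-0.5,"dy":0.6,"dz":0,"turn":0.015,"grip":0.8},{"dx":-1.5,"dy":1.8,"dz":0,"turn":0.04,"grip":0.8},{"dx":-3,"dy":3.6,"dz":0,"turn":0.08,"grip":0.8},{"dx":-5,"dy":6,"dz":0,"turn":0.13,"grip":0.8},{"dx":-7.5,"dy":9,"dz":0,"turn":0.2,"grip":0.8},{"dx":-10,"dy":12,"dz":0,"turn":0.27,"grip":0.8},{"dx":-12.5,"dy":15,"dz":0,"turn":0.34,"grip":0.8},{"dx":-15,"dy":18,"dz":0,"turn":0.4,"grip":0.8},{"dx":-17.5,"dy":21,"dz":0,"turn":0.46,"grip":0.8},{"dx":-20,"dy":24,"dz":0,"turn":0.53,"grip":0.8},{"dx":-22.5,"dy":27,"dz":0,"turn":0.6,"grip":0.8},{"dx":-25,"dy":29.7,"dz":0,"turn":0.66,"grip":0.8},{"dx":-27,"dy":32,"dz":0,"turn":0.71,"grip":0.8},{"dx":-28.5,"dy":33.7,"dz":0,"turn":0.75,"grip":0.8},{"dx":-29.3,"dy":34.6,"dz":0,"turn":0.77,"grip":0.8},{"dx":-29.5,"dy":34.9,"dz":0,"turn":0.775,"grip":0.8},{"dx":-29.5,"dy":34.9,"dz":0,"turn":0.775,"grip":0.8}]'
python3 - <<'E'
from hand import *
from go import go
s=shot('wrist'); cv2.imwrite('pics/wrist9.png',s['im']); o=r.get_obs(); tilt(s,(.545,-.117),.018)
P=pts(s); d=np.hypot(P[...,0]-.545,P[...,1]+.117); z=o['eef_pos'][2]-.055; ok=s['d']>0
q=P[ok&(d<.045)&(np.abs(P[...,2]-z-.051)<.004)]; print('d rim',circ(q).round(4),len(q))
for n in('wrist','scene'):
    s=s if n=='wrist' else shot(n); P=pts(s); d=np.hypot(P[...,0]-.5453,P[...,1]+.1165); ok=s['d']>0
    for nm,a,b,z in(('a',.052,.072,.058),('c',.028,.052,.061)):
        q=P[ok&(d>a)&(d<b)&(np.abs(P[...,2]-z)<.004)]
        if len(q)>20: print(n,nm,circ(q).round(4),len(q))
go(.47,-.117,.067,-90)
E
```

```text
time_s: 45.8
eef_pos: [0.4707, -0.116, 0.189]
tool_rot: [[1.0, -0.002, -0.0], [-0.002, -1.0, 0.0], [-0.0, -0.0, -1.0]]
ft_force: [-0.1, -0.1, -1.5]
width: 0.0141
gripper_force: 30.0
wrist 1721 slope x,y deg [-0.51  0.22] floor z 0.1305
d rim [ 0.5428 -0.1154  0.0291] 286
wrist a [ 0.5448 -0.1162  0.062 ] 1103
scene a [ 0.5443 -0.1153  0.0625] 131
scene c [ 0.5442 -0.1169  0.0393] 70
now [ 0.4708 -0.1157  0.1891] yaw -90.1 q6 1.22 -> dx -0.07 dy 0.13 dz 12.21 turn -0.001
```

View pics/wrist9.png

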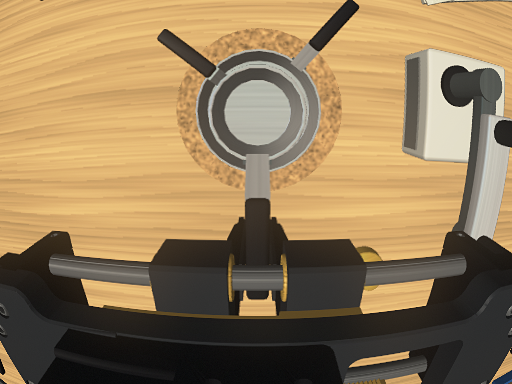

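The wrist view shows pan d held at (258,110), concentric over pans c and a on the mat, with the other handles at (187,52) and (333,25). I'll lower it.

```bash
python3 -m crank '[{"dx":0.1,"dy":0.15,"dz":1,"turn":0,"grip":0.8},{"dx":0.15,"dy":0.15,"dz":3,"turn":0,"grip":0.8},{"dx":0.15,"dy":0.15,"dz":5,"turn":0,"grip":0.8},{"dx":0.15,"dy":0.15,"dz":7,"turn":0,"grip":0.8},{"dx":0.15,"dy":0.15,"dz":8.5,"turn":0,"grip":0.8},{"dx":0.15,"dy":0.15,"dz":10,"turn":0,"grip":0.8},{"dx":0.15,"dy":0.15,"dz":11,"turn":0,"grip":0.8},{"dx":0.15,"dy":0.15,"dz":11.6,"turn":0,"grip":0.8},{"dx":0.15,"dy":0.15,"dz":11.9,"turn":0,"grip":0.8},{"dx":0.15,"dy":0.15,"dz":12.1,"turn":0,"grip":0.8},{"dx":0.15,"dy":0.15,"dz":12.2,"turn":0,"grip":0.8},{"dx":0.15,"dy":0.15,"dz":12.2,"turn":0,"grip":0.8}]'
python3 - <<'E'
from hand import *
tilt(shot('wrist'),(.545,-.117),.018)
E
```

```text
time_s: 47.4
eef_pos: [0.4722, -0.118, 0.0722]
tool_rot: [[1.0, -0.002, -0.003], [-0.002, -1.0, 0.0], [-0.003, -0.0, -1.0]]
ft_force: [-17.3, 5.3, 28.3]
width: 0.0137
gripper_force: 30.0
wrist 1750 slope x,y deg [0.37 0.2 ] floor z 0.0152
```

```bash
python3 -m crank '[{"dx":-0.1,"dy":0,"dz":-0.3,"turn":0,"grip":0.8},{"dx":-0.1,"dy":0,"dz":-0.4,"turn":0,"grip":2.5},{"dx":-0.1,"dy":0,"dz":-0.4,"turn":0,"grip":4},{"dx":-0.1,"dy":0,"dz":-0.4,"turn":0,"grip":4},{"dx":-0.1,"dy":0,"dz":-0.4,"turn":0,"grip":4},{"dx":-0.1,"dy":0,"dz":-4,"turn":0,"grip":4},{"dx":-0.1,"dy":0,"dz":-10,"turn":0,"grip":4},{"dx":-0.1,"dy":0,"dz":-16,"turn":0,"grip":4},{"dx":-0.1,"dy":0,"dz":-22,"turn":0,"grip":4},{"dx":-0.1,"dy":0,"dz":-26,"turn":0,"grip":4},{"dx":-0.1,"dy":0,"dz":-26,"turn":0,"grip":4},{"dx":-0.1,"dy":0,"dz":-26,"turn":0,"grip":4}]'
python3 - <<'E'
from hand import *
for n in('wrist','scene'):
    s=shot(n); print(n); cv2.imwrite(f'pics/{n}10.png',s['im']) 
    P=pts(s); d=np.hypot(P[...,0]-.5453,P[...,1]+.1165); ok=s['d']>0
    for nm,a,b,z in(('a',.052,.072,.058),('c',.034,.048,.061),('d',.02,.036,.064)):
        q=P[ok&(d>a)&(d<b)&(np.abs(P[...,2]-z)<.004)]
        if len(q)>20: print(nm,circ(q).round(4),len(q),np.median(q[:,2]).round(4),'plane',np.degrees(np.linalg.lstsq(np.c_[q[:,:2]-q[:,:2].mean(0),np.ones(len(q))],q[:,2],rcond=None)[0][:2]).round(1))
    tilt(s,(.5453,-.1165),.018); handles(s,(.5453,-.1165),.16,.074,.105); knobs(s)
E
```

```text
time_s: 48.95
eef_pos: [0.471, -0.1177, 0.326]
tool_rot: [[1.0, -0.002, -0.001], [-0.002, -1.0, 0.001], [-0.001, -0.001, -1.0]]
ft_force: [-0.3, -0.7, -0.8]
width: 0.0402
gripper_force: 0.0
wrist
a [ 0.5448 -0.1161  0.0621] 524 0.0578 plane [ 0.2 -0. ]
c [ 0.5442 -0.1181  0.0393] 314 0.0607 plane [0.1 0.3]
d [ 0.546  -0.1175  0.0283] 270 0.0638 plane [-0.6 -0.4]
wrist 386 slope x,y deg [0.16 0.48] floor z 0.015
handle 396 mid [ 631.4 -188.2] size [12.6 64.6] dir -39.4 z 0.0858
handle 337 mid [601.9 -50. ] size [64.4 12.7] dir 49.6 z 0.0888
handle 313 mid [ 467.9 -118. ] size [11.  63.8] dir -0.2 z 0.092
tip 316 [ 0.5425 -0.3391  0.1872]
elbow 320 [ 0.4294 -0.3383  0.1901]
scene
a [ 0.5445 -0.1151  0.0624] 153 0.0575 plane [ 0.3 -0.2]
c [ 0.5439 -0.1171  0.0394] 85 0.0607 plane [0.4 0.3]
d [ 0.5455 -0.1169  0.0285] 79 0.0638 plane [-0.8  0.6]
scene 23 slope x,y deg [ 8.   13.94] floor z 0.0189
handle 87 mid [ 470.5 -115.7] size [60.7 12.8] dir 0.3 z 0.0916
handle 103 mid [ 631.7 -186.3] size [13.2 61.7] dir -40.2 z 0.0855
handle 113 mid [601.  -49.6] size [68.  13.8] dir 50.5 z 0.0888
tip 64 [ 0.5431 -0.339   0.187 ]
elbow 74 [ 0.4295 -0.3382  0.1895]
```

View pics/wrist10.png

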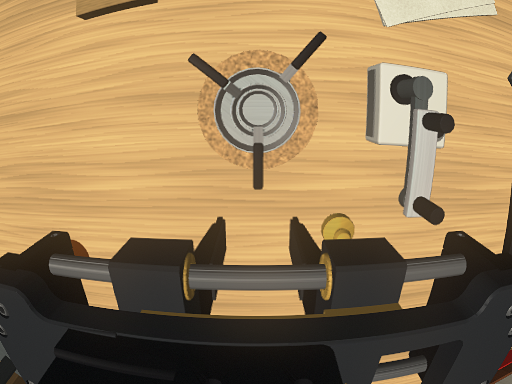

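The final view shows all three pans nested and level on the mat at (258,110), their handles fanned, and the lamp folded home at right. I'll hand in.

```bash
python3 -c "
from plant import r
print(r.close_job())"
```

```text
the job is handed in; nothing more can be done
None
```

The lamp button was pressed fully down once (the picture can't confirm the light is off), the lamp is folded home with its bar on the inner arm, and the three pans present are nested level on the mat's middle with handles well apart; the job is handed in.

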